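# Close a test cell with four wing screws, crosswise

## Task

Close the test cell: turn its four wing screws clockwise in two rounds, each time doing one screw and the one diagonally opposite before the other two. In the first round take every screw about half way down; in the second round tighten each one by feel until it is firmly hand-tight but not overtightened, so that the cover goes down without ever cocking more than a degree and ends up seated flat. Leave the other things on the bench where they are.

Things in the scene. Friction and masses are not known exactly. Their poses are not given: they have to be found in the camera images.
- cell: Square aluminium test cell, fixed to the bench, 116 x 128 x 44 mm without its cover (10 mm dark foot flange, small brass port on its +y side, at most 14 mm proud). Origin: centre of the underside, on the bench; z up. Four wing screws stand at x = +-40 mm, y = +-40 mm of this frame (80 mm apart).
- cover: Blue square cover with a round clear window, 110 x 110 x 8 mm, over a springy gasket on the cell. Origin: centre of its underside. It can only go down and cock. It starts level, 2.4 mm above its seat; fully down it sits metal on metal. One corner pulled fully down alone, the others still up, cocks it by more than 1 degree, which is not allowed; half way does not.
- cover_top (a point): Centre of the cover's upper face: 54.4 mm above the cell's origin at the start, 52 mm when the cover is seated flat.
- wing0: Wing screw 0 at the left corner nearer the robot (-x, +y in the cell's frame) of the cover, diagonally opposite to screw 2. Origin on its axis, 54.4 mm above the cell's underside at the start; it sinks 3 mm per rad of clockwise turning and does not turn with the bar. The screw stays where it is left.
- washer0 (a point): Hidden spring washer of screw 0: its rise along z in wing0's frame is its squeeze (0 when loose, at most 0.1 mm from the gasket; too small to see). Tight: 0.20 mm or more; overtightened: over 0.40 mm. Torque needed to turn: free 0.35 N m, squeezing the gasket up to 0.43, then 0.35 + 0.9 per mm: tight from 0.53, too much at 0.71; aim at 0.61. The arm at rest after turning feels about 0.05 less.
- grip0 (a point): Middle of the black wing bar of screw 0, on its axis, 33 mm above wing0: bar 40 mm long along this frame's x, 10 mm thick along y (grip firmly across y, from above), 22 mm high, this point at half height; white line on top. Turns with the bar. The bar is springy on its shaft: while turned it leads the screw by 0.1 rad per 0.3 N m (0.1 to 0.2 rad).
- screw0 (a joint): Angle of screw 0 (its shaft), rad, grows clockwise from above (tightening), starts at 0. Half way is about 0.6 (0.5 to 0.75 counts). It meets the cover at 0.02 to 0.35 and the cover is seated under it at 0.82 to 1.15, depending on its collar's thickness (unknown, differs from screw to screw); from there the torque rises by about 0.1 N m per 0.1 rad.
- wing1: Wing screw 1 at the right corner nearer the robot (-x, -y) of the cover, diagonally opposite to screw 3. Origin on its axis, 54.4 mm above the cell's underside at the start; it sinks 3 mm per rad of clockwise turning and does not turn with the bar. The screw stays where it is left.
- washer1 (a point): Hidden spring washer of screw 1: its rise along z in wing1's frame is its squeeze (0 when loose, at most 0.1 mm from the gasket; too small to see). Tight: 0.20 mm or more; overtightened: over 0.40 mm. Torque needed to turn: free 0.35 N m, squeezing the gasket up to 0.43, then 0.35 + 0.9 per mm: tight from 0.53, too much at 0.71; aim at 0.61. The arm at rest after turning feels about 0.05 less.
- grip1 (a point): Middle of the black wing bar of screw 1, on its axis, 33 mm above wing1: bar 40 mm long along this frame's x, 10 mm thick along y (grip firmly across y, from above), 22 mm high, this point at half height; white line on top. Turns with the bar. The bar is springy on its shaft: while turned it leads the screw by 0.1 rad per 0.3 N m (0.1 to 0.2 rad).
- screw1 (a joint): Angle of screw 1 (its shaft), rad, grows clockwise from above (tightening), starts at 0. Half way is about 0.6 (0.5 to 0.75 counts). It meets the cover at 0.02 to 0.35 and the cover is seated under it at 0.82 to 1.15, depending on its collar's thickness (unknown, differs from screw to screw); from there the torque rises by about 0.1 N m per 0.1 rad.
- wing2: Wing screw 2 at the right far corner (+x, -y) of the cover, diagonally opposite to screw 0. Origin on its axis, 54.4 mm above the cell's underside at the start; it sinks 3 mm per rad of clockwise turning and does not turn with the bar. The screw stays where it is left.
- washer2 (a point): Hidden spring washer of screw 2: its rise along z in wing2's frame is its squeeze (0 when loose, at most 0.1 mm from the gasket; too small to see). Tight: 0.20 mm or more; overtightened: over 0.40 mm. Torque needed to turn: free 0.35 N m, squeezing the gasket up to 0.43, then 0.35 + 0.9 per mm: tight from 0.53, too much at 0.71; aim at 0.61. The arm at rest after turning feels about 0.05 less.
- grip2 (a point): Middle of the black wing bar of screw 2, on its axis, 33 mm above wing2: bar 40 mm long along this frame's x, 10 mm thick along y (grip firmly across y, from above), 22 mm high, this point at half height; white line on top. Turns with the bar. The bar is springy on its shaft: while turned it leads the screw by 0.1 rad per 0.3 N m (0.1 to 0.2 rad).
- screw2 (a joint): Angle of screw 2 (its shaft), rad, grows clockwise from above (tightening), starts at 0. Half way is about 0.6 (0.5 to 0.75 counts). It meets the cover at 0.02 to 0.35 and the cover is seated under it at 0.82 to 1.15, depending on its collar's thickness (unknown, differs from screw to screw); from there the torque rises by about 0.1 N m per 0.1 rad.
- wing3: Wing screw 3 at the left far corner (+x, +y) of the cover, diagonally opposite to screw 1. Origin on its axis, 54.4 mm above the cell's underside at the start; it sinks 3 mm per rad of clockwise turning and does not turn with the bar. The screw stays where it is left.
- washer3 (a point): Hidden spring washer of screw 3: its rise along z in wing3's frame is its squeeze (0 when loose, at most 0.1 mm from the gasket; too small to see). Tight: 0.20 mm or more; overtightened: over 0.40 mm. Torque needed to turn: free 0.35 N m, squeezing the gasket up to 0.43, then 0.35 + 0.9 per mm: tight from 0.53, too much at 0.71; aim at 0.61. The arm at rest after turning feels about 0.05 less.
- grip3 (a point): Middle of the black wing bar of screw 3, on its axis, 33 mm above wing3: bar 40 mm long along this frame's x, 10 mm thick along y (grip firmly across y, from above), 22 mm high, this point at half height; white line on top. Turns with the bar. The bar is springy on its shaft: while turned it leads the screw by 0.1 rad per 0.3 N m (0.1 to 0.2 rad).
- screw3 (a joint): Angle of screw 3 (its shaft), rad, grows clockwise from above (tightening), starts at 0. Half way is about 0.6 (0.5 to 0.75 counts). It meets the cover at 0.02 to 0.35 and the cover is seated under it at 0.82 to 1.15, depending on its collar's thickness (unknown, differs from screw to screw); from there the torque rises by about 0.1 N m per 0.1 rad.
- ref_plate: Square steel reference plate, 60 x 60 x 12 mm, bystander. Origin: centre of underside.
- ref_disc: Round steel reference block, 60 mm across, 16 mm high, bystander. Origin: centre of underside.
- magnet_pot: Red pot magnet with a black knob, 32 mm across, 27 mm high, bystander. Origin: centre of underside.
There are look-alikes about, which are no part of the job. There is more than one size of the cell; the job needs the larger.

How it is judged (in metres and radians):
On the way, in this order (a step that is already met when the one before it is completed fails the run):
1. first round, first diagonal: one screw and the one opposite are turned by at least 0.45 rad while the other two are still under 0.2 (((value of joint each of screw0, screw2 above 0.45 rad and value of joint each of screw1, screw3 below 0.2 rad) or (value of joint each of screw1, screw3 above 0.45 rad and value of joint each of screw0, screw2 below 0.2 rad))), for 0.1 s.
2. end of the first round: all four screws are about half way, at 0.45 to 0.8 rad (value of joint screw0 between 0.45 and 0.8 rad and value of joint screw1 between 0.45 and 0.8 rad and value of joint screw2 between 0.45 and 0.8 rad and value of joint screw3 between 0.45 and 0.8 rad), for 0.1 s.
3. second round, first diagonal: one screw and the one opposite have their spring washers squeezed by more than 0.20 mm while the other two are still under 0.85 rad (((z of washer0 in the frame of wing0 above 0.0002 m and z of washer2 in the frame of wing2 above 0.0002 m and value of joint each of screw1, screw3 below 0.85 rad) or (z of washer1 in the frame of wing1 above 0.0002 m and z of washer3 in the frame of wing3 above 0.0002 m and value of joint each of screw0, screw2 below 0.85 rad))), for 0.1 s.
At the end, for the whole second after the job is handed in: All four spring washers are squeezed by 0.20 mm or more (none was ever squeezed by more than 0.40 mm), the screws are at rest, and the cover is seated flat: its top within 0.5 mm of the seated height and level to 0.004 rad (z of washer0 in the frame of wing0 above 0.0002 m and z of washer1 in the frame of wing1 above 0.0002 m and z of washer2 in the frame of wing2 above 0.0002 m and z of washer3 in the frame of wing3 above 0.0002 m and angle between cover's own z axis and vertical below 0.004 rad and z of cover_top in the frame of cell below 0.0525 m and velocity of joint each of screw0, screw1, screw2, screw3 below 0.05 rad/s); the robot touches nothing.
It fails at once if a screw is overtightened: its spring washer is squeezed by more than 0.40 mm (z of washer0 in the frame of wing0 above 0.0004 m or z of washer1 in the frame of wing1 above 0.0004 m or z of washer2 in the frame of wing2 above 0.0004 m or z of washer3 in the frame of wing3 above 0.0004 m).
It fails at once if the cover is cocked by more than one degree (0.0175 rad) (angle between cover's own z axis and vertical above 0.0175 rad).
It fails at once if a bystander is moved by more than 25 mm (distance of ref_disc from where it was at the start of the episode above 0.025 m).
It also fails if it takes over 72 s, if anything falls off the work surface, if the arm or the gripper's body presses on something with over 40 N, if the wrist force passes 120 N, or if a joint passes its speed limit or range.

## Robot

A 7-joint arm with a two-finger parallel gripper is mounted at the origin on a cart in front of the work surface, level with it; the furniture and walls round the work are solid. World frame = base frame: x ahead of the robot, y to its left, z up, the work surface at z = 0. Lengths are in mm, angles in rad, forces in N, time in s.
With the tool pointing down it reaches from about 400 to 875 mm from the base axis. Payload 4.4 kg.
Tool frame: the origin (TCP) lies midway between the tips of the shut fingers; the grasp point (between the pads) lies 19 mm behind it; x points along the fingers, y is the direction in which the jaws open and shut, and the axes are right-handed (so a half turn about x gives the same grasp; the last joint's range is limited). The gripper opens to 85 mm and grips with 20 to 120 N. Pads are 22 mm wide; open, the fingers measure 114 mm over their backs; the gripper's body (76 mm by 85 mm) begins 54 mm behind the grasp point. The pads swing forward as they close: fully open they stand 13 mm farther back than shut.
Start: joints at [-1.191, 0.628, 0.038, 1.517, -0.027, 0.996, -0.02], TCP at [280.246, 586.498, 231.313] pointing down, gripper open.
Joint ranges: [-3.06, 3.06], [-0.37, 2.12], [-1.25, 1.32], [0.18, 2.47], [-1.1, 4.24], [0.23, 1.98], [-2.94, 2.94]. Speed limits (rad/s): [2.57, 2.57, 3.14, 3.14, 3.14, 3.14, 3.14].

## Interface

Orientations are given as [roll, pitch, yaw] about the fixed x, y, z axes, in that order (R = Rz(yaw) Ry(pitch) Rx(roll)).
In Python, from cell import ctrl gives the robot as it stands.
- The arm moves only by the tool arm_command, never from a script. Its argument "series" is a list of rows, each a list of 7 numbers: the opening, from 0 (shut) to 1 (fully open), then the shift along the world's x, y, z in cm, then the turn, a rotation vector about the world's x, y, z in degrees. In form: [[claw, x, y, z, rx, ry, rz], ...]. A call has 1 to 20 rows; each row shifts and turns the commanded pose from where the row before left it; what a row does not reach is not made up. A row lasts 1/12 s, in which the tool goes at most 41.7 mm and 7.16 degrees, less where a joint would pass 70% of its speed; a pose out of reach is approached as far as the arm can. A call with a gripper value outside its range is refused whole. The fingers move at their own pace and stop on an object; the grip force is fixed at half the most. Time passes only in rows, so rows that do not move let the fingers close. It gives the time, the measured TCP pose, the force and the opening at its end, in the units of the state.
- ctrl.read_state(): the state, without advancing time (a new reading comes with each control period).
- ctrl.get_image(name): name is "side" or "top" or "wrist"; returns the picture (480x640x3 uint8, blue, green, red); there is no depth.
- ctrl.calibration(name): a dict with "fovy" (degrees; the focal length in pixels is half the picture's height over the tangent of half this angle, whatever the lens; pixels are square), "cx", "cy" (the principal point, pixels), "k1" (the pictures are not rectified: a ray, as slopes to the right and down, at radius r is drawn at 1 + k1 r^2 times it, then the intrinsics apply), "cam_to_world" (4x4, takes a point from camera to world coordinates); the wrist camera has in their place "T_tool_cam" (4x4, takes a point from camera to tool coordinates, whose origin is the TCP and whose axes are the tool frame's). Camera axes: x right, y up, looking along -z (the intrinsics and any distortion apply to the point x, -y, -z); pixel columns grow to the right and rows downward; lengths in mm; the calibration is good to about 2 mm. A picture is of the moment at which its call begins: read the wrist's pose just before it. calibration takes no time and is no camera call.
- ctrl.finish_job(): hands the job in, once; it reports no verdict.
Trained networks look in the newest picture that a camera, given by its name, has taken for a name from the list of things; names that differ only in an ending like _2 or _b are one class to them, and where a whole thing is asked for, a point or a joint stands for the part that bears it (a point fixed in the world has none). Each returns a list of dicts, best first, with "conf" (0 to 1); they miss things now and then, are a little off and sometimes report something else, mostly with a low value. They report only what shows in the picture. A call takes as long as a camera call. They do not tell look-alikes from the thing itself.
- ctrl.spot_in(label, camera): "centre" ([x, y, z] in mm, in world coordinates, good to about 4 mm: the middle of the surface that is visible of it).
The state is a dict: "clock": time; "qpos": joint angles; "qd": joint speeds; "tau": joint torques, N m; "eef_pos": TCP position; "tool_rot": TCP orientation; "force": force on the tool from outside, world axes, zero at the start; "torque": the same for the moment, N m; "width": finger opening in mm.
Only numpy, scipy, OpenCV 4.12 (cv2) and the standard library are available. Lean on these libraries where they do the work, as an engineer would, in place of code of your own. Each camera call takes 0.05 s, during which the arm holds its last target.

## Working session

There is one attempt and no reset: what is moved stays moved. The work goes in short steps, Python scripts to look and compute and a tool call to move; the robot and the scene stay as the last step left them, time stands still between calls to the robot, and variables do not carry over. Pictures are saved under pics/ and viewed, and the job is handed in when it is done.

Besides the shell and the picture viewer there is one more tool, called as name(argument=value, ...) on one line, values as JSON. arm_command: Moves the arm, as the interface text tells. Its arguments: {"type":"object","properties":{"series":{"type":"array"}},"required":["series"]}

```bash
ls; mkdir -p pics; python3 - <<'E'
from cell import ctrl
import cv2
s=ctrl.read_state();print(s)
for n in("side","top"):
    cv2.imwrite(f"pics/{n}0.png",ctrl.get_image(n)); print(n,ctrl.calibration(n))
print(ctrl.calibration("wrist"))
E
```

```text
pics
{'clock': 0.0, 'qpos': array([-1.19079895,  0.62931059,  0.03842815,  1.51837913, -0.02701373,
        0.99629908, -0.01996649]), 'qd': array([ 0.00046753, -0.00157043,  0.00301916,  0.00122322, -0.00257938,
        0.00031447, -0.00114661]), 'tau': array([ 7.68371192e-04, -5.63412988e+01,  1.22617297e+00, -1.93456596e+01,
        1.08867983e-02,  1.03514155e-02, -3.29712202e-05]), 'eef_pos': array([279.95743536, 585.92436773, 230.40830547]), 'tool_rot': array([-1.56891371,  1.56891752, -2.01467412]), 'force': array([ 0.6244983 ,  0.49604429, -0.67603771]), 'torque': array([-0.01518559, -0.02477265, -0.00061576]), 'width': 85.1722840589883}
side {'fovy': 43.09087502487988, 'cx': 318.4819772052959, 'cy': 242.61114745543583, 'k1': -0.05517382327306767, 'cam_to_world': array([[ 9.84282369e-01,  8.99758479e-02, -1.51962383e-01,
         4.50090433e+02],
       [-1.76109536e-01,  4.35871055e-01, -8.82610817e-01,
        -1.11912786e+03],
       [-1.31776523e-02,  8.95500290e-01,  4.44865800e-01,
         5.47506258e+02],
       [ 0.00000000e+00,  0.00000000e+00,  0.00000000e+00,
    
[... 256 characters left out ...]
-01,  2.72904151e-02, -4.47995379e-03,
        -2.11552313e+02],
       [ 1.64723600e-04,  1.67862798e-01,  9.85810354e-01,
         1.06068145e+03],
       [ 0.00000000e+00,  0.00000000e+00,  0.00000000e+00,
         1.00000000e+00]])}
{'fovy': 68.1622480754586, 'cx': 322.65968576559817, 'cy': 236.37489215418012, 'k1': -0.037659922650525576, 'T_tool_cam': array([[-1.26277591e-04,  2.86123028e-01, -9.58192881e-01,
        -1.42648877e+02],
       [ 9.99999033e-01,  1.36289200e-03,  2.75181879e-04,
        -2.34739864e-01],
       [ 1.38464929e-03, -9.58191920e-01, -2.86122923e-01,
        -7.32517628e+01],
       [ 0.00000000e+00,  0.00000000e+00,  0.00000000e+00,
         1.00000000e+00]])}
```

View pics/top0.png

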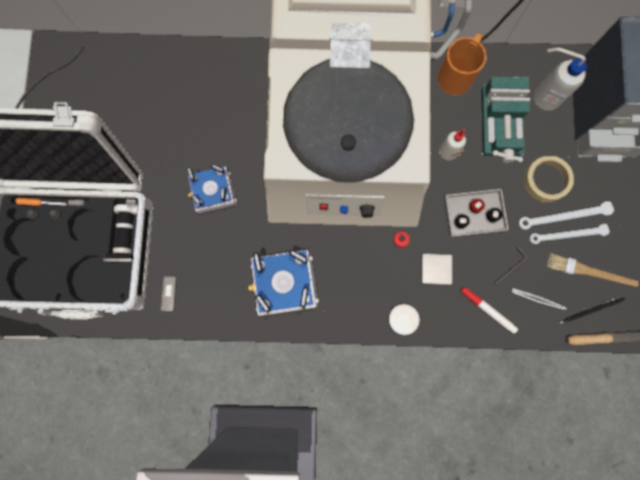

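View pics/side0.png

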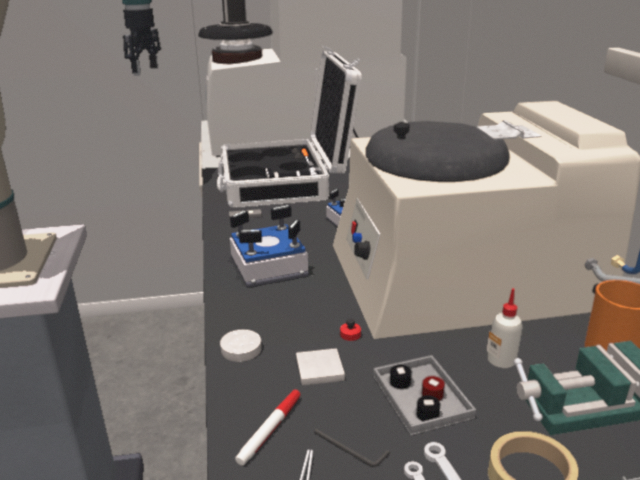

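```bash
cat > h.py <<'E'
import numpy as np, cv2
from cell import ctrl
from scipy.spatial.transform import Rotation as R
def K(c):
    f=240/np.tan(np.radians(c["fovy"])/2); return f,c["cx"],c["cy"],c["k1"]
def ray(name,u,v,T=None):
    c=ctrl.calibration(name); f,cx,cy,k=K(c)
    d=np.array([(u-cx)/f,(v-cy)/f]); r=np.linalg.norm(d); s=r
    for _ in range(20): s=r/(1+k*s*s)
    d=d*(s/r if r>0 else 1)
    M=c["cam_to_world"] if T is None else T@c["T_tool_cam"]
    return M[:3,3], M[:3,:3]@np.array([d[0],-d[1],-1])
def onz(name,u,v,z,T=None):
    o,d=ray(name,u,v,T); return o+d*(z-o[2])/d[2]
def proj(name,p,T=None):
    c=ctrl.calibration(name); f,cx,cy,k=K(c)
    M=c["cam_to_world"] if T is None else T@c["T_tool_cam"]
    q=M[:3,:3].T@(np.asarray(p,float)-M[:3,3]); x,y=q[0]/-q[2],-q[1]/-q[2]
    s=1+k*(x*x+y*y); return np.array([f*x*s+cx,f*y*s+cy])
def toolT(s):
    T=np.eye(4);T[:3,:3]=R.from_euler('xyz',s["tool_rot"]).as_matrix();T[:3,3]=s["eef_pos"];return T
E
python3 - <<'E'
import cv2
a=cv2.imread('pics/top0.png')
cv2.imwrite('pics/c1.png',cv2.resize(a[235:325,235:335],None,fx=6,fy=6,interpolation=cv2.INTER_CUBIC))
a=cv2.imread('pics/side0.png')
cv2.imwrite('pics/c2.png',cv2.resize(a[195:285,220:320],None,fx=6,fy=6,interpolation=cv2.INTER_CUBIC))
from h import *
for l,c in(("cell","top"),("cover","top"),("wing0","top"),("grip0","top"),("cell","side")):
    print(l,[(np.round(d["centre"]),round(d["conf"],2)) for d in ctrl.spot_in(l,c)])
for p in [(250,257),(307,251),(317,302),(258,313)]: print(onz("top",*p,50))
E
```

```text
cell [(array([ 524., -120.,   56.]), 0.69)]
cover [(array([ 526., -116.,   54.]), 0.71), (array([725.,  48.,  39.]), 0.57)]
wing0 [(array([560., -73.,  95.]), 0.73), (array([739.,  78.,  66.]), 0.63), (array([ 497., -162.,  101.]), 0.62), (array([482., -81.,  98.]), 0.54), (array([754.,  26.,  66.]), 0.47), (array([698.,  10.,  65.]), 0.39)]
grip0 [(array([481., -87.,  98.]), 0.64), (array([686.,  68.,  66.]), 0.56), (array([708.,  10.,  66.]), 0.48), (array([561., -70.,  98.]), 0.47), (array([743.,  78.,  66.]), 0.47), (array([ 573., -147.,   98.]), 0.46), (array([756.,  28.,  72.]), 0.4)]
cell [(array([ 530., -166.,   48.]), 0.93), (array([688.,  57.,  40.]), 0.67)]
[575.15658217 -50.1154947   50.        ]
[ 590.6835803  -165.49958805   50.        ]
[ 487.94061569 -189.11436213   50.        ]
[462.98063078 -72.18338244  50.        ]
```

View pics/c1.png

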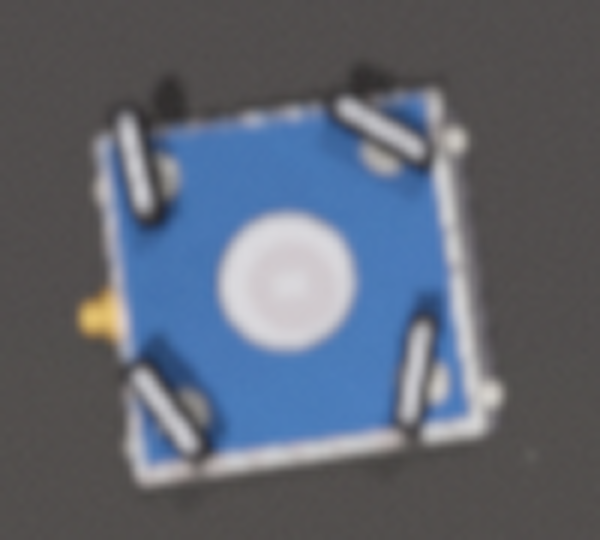

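View pics/c2.png

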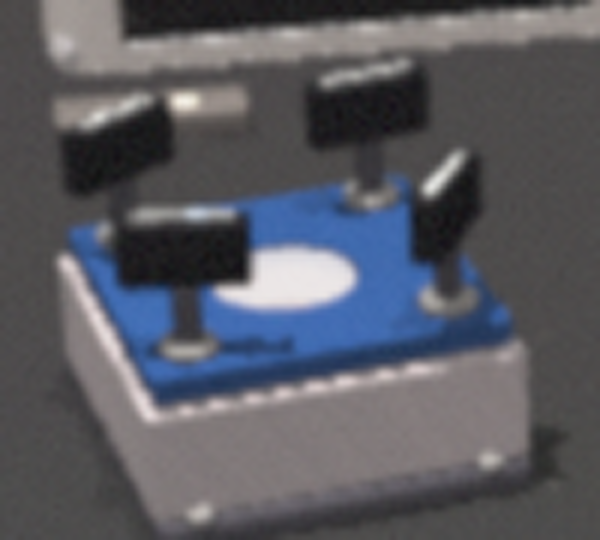

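```bash
python3 - <<'E'
from h import *
L={0:((140,375),(193,447)),1:((424,322),(411,417)),2:((342,102),(420,155)),3:((127,115),(147,210))}
P={}
for i,(a,b) in L.items():
    # pixel centre offset of cv2.resize
    f=lambda p:((p[0]+.5)/6-.5+235,(p[1]+.5)/6-.5+235)
    A=onz("top",*f(a),98.4);B=onz("top",*f(b),98.4)
    m=(A+B)/2;P[i]=m[:2];d=A-B
    print(i,np.round(m,1),"len",np.linalg.norm(d).round(1),"ang",np.degrees(np.arctan2(d[1],d[0])).round(1))
loc=np.array([[-40,40],[-40,-40],[40,-40],[40,40]]);W=np.array([P[i] for i in range(4)])
c=W.mean(0);z=((W-c)@[1,1j])/(loc@[1,1j]);s=z.mean();print(c,abs(s),np.degrees(np.angle(s)))
yaw=np.angle(s);r=np.array([[np.cos(yaw),-np.sin(yaw)],[np.sin(yaw),np.cos(yaw)]])
print(np.round(c+loc@r.T,1), np.round(W-(c+loc@r.T),1))
# cover-corners check
for p in [(100,137),(437,92),(488,430),(145,485)]: print(onz("top",(p[0]+.5)/6-.5+235,(p[1]+.5)/6-.5+235,46).round(1))
print(R.from_euler('xyz',ctrl.read_state()["tool_rot"]).as_matrix().round(2))
E
```

```text
0 [480.6 -86.1  98.4] len 28.6 ang 38.9
1 [ 495.9 -165.3   98.4] len 30.4 ang -5.8
2 [ 573.  -150.8   98.4] len 30.7 ang 57.3
3 [559.9 -72.6  98.4] len 31.7 ang 14.7
[ 527.36161751 -118.70714425] 0.9960276618086166 10.213620298980471
[[ 480.9  -86.4]
 [ 495.1 -165.2]
 [ 573.8 -151. ]
 [ 559.6  -72.2]] [[-0.3  0.3]
 [ 0.8 -0.2]
 [-0.8  0.2]
 [ 0.2 -0.4]]
[574.9 -52.1  46. ]
[ 593.6 -166.1   46. ]
[ 479.6 -187.1   46. ]
[458.3 -73.4  46. ]
[[-0.    0.43  0.9 ]
 [-0.    0.9  -0.43]
 [-1.   -0.   -0.  ]]
```

arm_command(series=[[0.5, 1.0, -3.7, 0, 0, 0, 1], [0.5, 1.0, -3.7, 0, 0, 0, 1], [0.5, 1.0, -3.7, 0, 0, 0, 1], [0.5, 1.0, -3.7, 0, 0, 0, 1], [0.5, 1.0, -3.7, 0, 0, 0, 1], [0.5, 1.0, -3.7, 0, 0, 0, 1], [0.5, 1.0, -3.7, 0, 0, 0, 1], [0.5, 1.0, -3.7, 0, 0, 0, 1], [0.5, 1.0, -3.7, 0, 0, 0, 1], [0.5, 1.0, -3.7, 0, 0, 0, 1], [0.5, 1.0, -3.7, 0, 0, 0, 1], [0.5, 1.0, -3.7, 0, 0, 0, 1], [0.5, 1.0, -3.7, 0, 0, 0, 1], [0.5, 1.0, -3.7, -0.4, 0, 0, 1], [0.5, 1.0, -3.7, -0.4, 0, 0, 1], [0.5, 1.0, -3.7, -0.4, 0, 0, 1], [0.5, 1.0, -3.7, -0.4, 0, 0, 1], [0.5, 1.0, -3.7, -0.4, 0, 0, 1], [0.5, 1.0, -3.7, -0.4, 0, 0, 1], [0.5, 1.0, -3.7, -0.4, 0, 0, 1]])

```text
clock: 2.02
eef_pos: [480.5, -155.5, 203.3]
tool_rot: [0.062, 1.57, -0.034]
force: [-0.2, 0.2, 0.6]
width: 43.3
```

```bash
cat >> h.py <<'E'
def st():
    s=ctrl.read_state(); M=toolT(s)[:3,:3]
    print("t",round(s["clock"],2),"pos",np.round(s["eef_pos"],1),"yangle",round(float(np.degrees(np.arctan2(M[1,1],M[0,1]))),1),"tilt",np.round(M[:2,0],3),"F",np.round(s["force"],1),"M",np.round(s["torque"],3),"q",np.round(s["qpos"],2),"tau7",round(float(s["tau"][6]),3),"w",round(float(s["width"]),1))
    return s
E
python3 - <<'E'
from h import *
s=st(); im=ctrl.get_image("wrist"); cv2.imwrite("pics/w1.png",im)
T=toolT(s)
for i,p in enumerate([[480.9,-86.4,98.4],[495.1,-165.2,98.4],[573.8,-151,98.4],[559.6,-72.2,98.4]]): print(i,proj("wrist",p,T).round(1))
E
```

```text
t 2.02 pos [ 480.5 -155.5  203.3] yangle 84.5 tilt [ 0.001 -0.   ] F [-0.2  0.2  0.6] M [ 0.031 -0.033  0.021] q [ 0.23  0.46  0.04  1.95 -0.03  0.73  1.76] tau7 -0.996 w 43.3
0 [417.8 227. ]
1 [311.8 255.4]
2 [339.7 345.4]
3 [437.6 321.1]
```

View pics/w1.png

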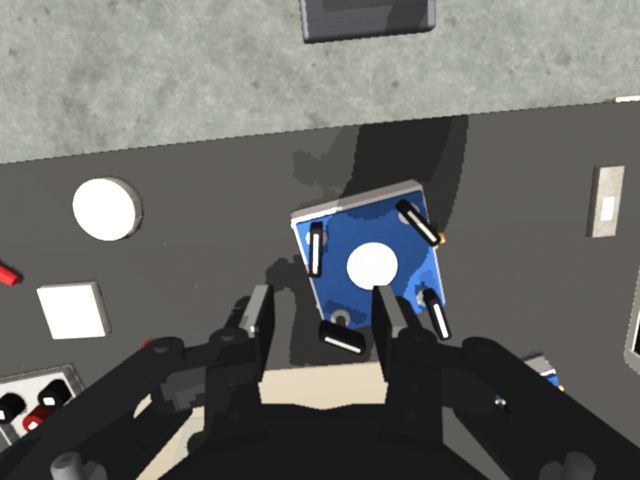

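arm_command(series=[[0.5, 0.7, -0.5, -3.0, 0, 0, 0], [0.5, 0.76, -0.47, -3.0, 0, 0, 0], [0.5, 0, 0, -1.5, 0, 0, 0], [0.5, 0, 0, 0, 0, 0, 0], [0.5, 0, 0, 0, 0, 0, 0]])

```text
clock: 2.48
eef_pos: [494.3, -162.9, 127.9]
tool_rot: [2.955, 1.569, 2.858]
force: [-0.4, 0.3, 0.1]
width: 42.6
```

```bash
python3 - <<'E'
from h import *
s=st(); im=ctrl.get_image("wrist"); cv2.imwrite("pics/w2.png",im)
T=toolT(s)
for i,p in enumerate([[480.9,-86.4,98.4],[495.1,-165.2,98.4],[573.8,-151,98.4],[559.6,-72.2,98.4]]): print(i,proj("wrist",p,T).round(1))
E
```

```text
t 2.48 pos [ 494.3 -162.9  127.9] yangle 84.5 tilt [-0.002  0.001] F [-0.4  0.3  0.1] M [-0.038 -0.042  0.067] q [ 0.24  0.6   0.03  1.97 -0.03  0.57  1.77] tau7 -0.001 w 42.6
0 [469.4 238.5]
1 [318.8 278.3]
2 [356.1 398.3]
3 [490.4 366. ]
```

View pics/w2.png

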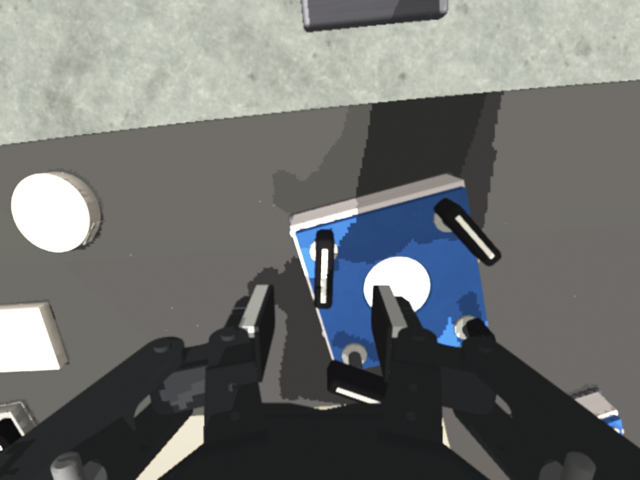

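arm_command(series=[[0.5, 0, 0.04, -2.0, 0, 0, 0], [0.5, 0, 0, -2.0, 0, 0, 0], [0.5, 0, 0, -1.5, 0, 0, 0], [0.5, 0, 0, -0.45, 0, 0, 0], [0, 0, 0, 0, 0, 0, 0], [0, 0, 0, 0, 0, 0, 0], [0, 0, 0, 0, 0, 0, 0], [0, 0, 0, 0, 0, 0, 0], [0, 0, 0, 0, 0, 0, 0]])

```text
clock: 3.28
eef_pos: [496.0, -162.7, 70.3]
tool_rot: [-0.003, 1.568, -0.099]
force: [-0.0, 1.3, 7.0]
width: 9.0
```

```bash
python3 - <<'E'
from h import *
s=st(); im=ctrl.get_image("wrist"); cv2.imwrite("pics/w3.png",im[200:440,160:480])
E
```

```text
t 3.28 pos [ 496.  -162.7   70.3] yangle 84.5 tilt [ 0.003 -0.   ] F [-0.   1.3  7. ] M [ 0.292  0.159 -0.048] q [ 0.25  0.69  0.02  2.01 -0.04  0.44  1.77] tau7 0.062 w 9.0
```

View pics/w3.png

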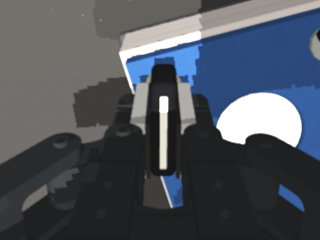

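arm_command(series=[[0, 0, 0, -0.02, 0, 0, -5], [0, 0, 0, -0.02, 0, 0, -5], [0, 0, 0, -0.02, 0, 0, -5], [0, 0, 0, -0.02, 0, 0, -5], [0, 0, 0, -0.02, 0, 0, -5], [0, 0, 0, -0.02, 0, 0, -5], [0, 0, 0, -0.02, 0, 0, -5], [0, 0, 0, -0.02, 0, 0, -6], [0, 0, 0, 0, 0, 0, 0], [0, 0, 0, 0, 0, 0, 0]])

```text
clock: 4.17
eef_pos: [495.5, -163.5, 68.6]
tool_rot: [0.217, 1.569, -0.595]
force: [-2.0, -0.2, 4.9]
width: 8.8
```

```bash
python3 - <<'E'
from h import *
s=st()
E
```

```text
t 4.17 pos [ 495.5 -163.5   68.6] yangle 43.5 tilt [ 0.002 -0.001] F [-2.  -0.2  4.9] M [-0.234  0.268  0.315] q [ 0.13  0.71  0.2   2.01 -0.3   0.45  1.32] tau7 -0.358 w 8.8
```

arm_command(series=[[0.5, 0, 0, 0, 0, 0, 0], [0.5, 0, 0, 0, 0, 0, 0], [0.5, 0, 0, 1.5, 0, 0, 0], [0.5, 0, 0, 2.5, 0, 0, 0], [0.5, 0.71, 1.02, 2.0, 0, 0, 6.8], [0.5, 0.71, 1.02, 0, 0, 0, 6.8], [0.5, 0.71, 1.02, 0, 0, 0, 6.8], [0.5, 0.71, 1.02, 0, 0, 0, 6.8], [0.5, 0.71, 1.02, 0, 0, 0, 6.8], [0.5, 0.71, 1.02, 0, 0, 0, 6.8], [0.5, 0.71, 1.02, 0, 0, 0, 6.8], [0.5, 0.71, 1.02, 0, 0, 0, 6.8], [0.5, 0.71, 1.02, 0, 0, 0, 6.8], [0.5, 0, 0, 0, 0, 0, 0], [0.5, 0, 0, 0, 0, 0, 0]])

```text
clock: 5.42
eef_pos: [558.7, -70.8, 127.2]
tool_rot: [1.678, 1.57, 1.932]
force: [-0.5, -0.7, -0.7]
width: 42.6
```

```bash
python3 - <<'E'
from h import *
s=st(); im=ctrl.get_image("wrist"); cv2.imwrite("pics/w4.png",im)
T=toolT(s)
for i,p in enumerate([[480.9,-86.4,98.4],[495.1,-165.2,96.6],[573.8,-151,98.4],[559.6,-72.2,98.4]]): print(i,proj("wrist",p,T).round(1))
E
```

```text
t 5.42 pos [558.7 -70.8 127.2] yangle 104.5 tilt [-0.  0.] F [-0.5 -0.7 -0.7] M [-0.068  0.035 -0.065] q [ 0.1   0.64 -0.03  1.86  0.03  0.64  1.87] tau7 0.128 w 42.6
0 [331.9 117.5]
1 [160.  105.3]
2 [166.6 267.1]
3 [319.6 277.9]
```

View pics/w4.png

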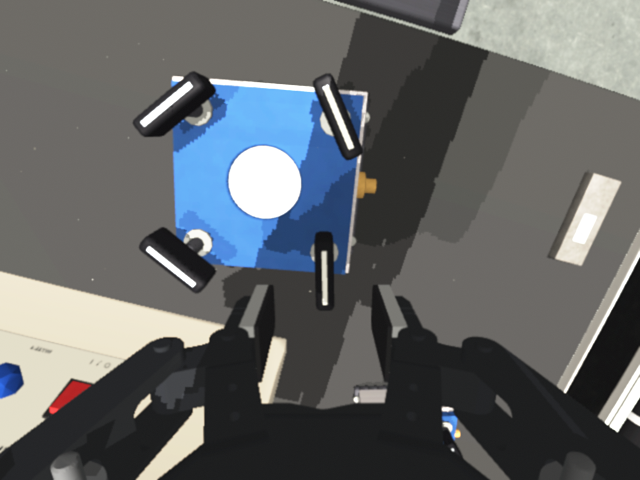

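arm_command(series=[[0.5, 0, 0.06, -2.0, 0, 0, 0], [0.5, 0, 0, -2.0, 0, 0, 0], [0.5, 0, 0, -1.5, 0, 0, 0], [0.5, 0, 0, -0.35, 0, 0, 0], [0, 0, 0, 0, 0, 0, 0], [0, 0, 0, 0, 0, 0, 0], [0, 0, 0, 0, 0, 0, 0], [0, 0, 0, 0, 0, 0, 0], [0, 0, 0, -0.02, 0, 0, -5], [0, 0, 0, -0.02, 0, 0, -5], [0, 0, 0, -0.02, 0, 0, -5], [0, 0, 0, -0.02, 0, 0, -5], [0, 0, 0, -0.02, 0, 0, -5], [0, 0, 0, -0.02, 0, 0, -5], [0, 0, 0, -0.02, 0, 0, -5], [0, 0, 0, -0.02, 0, 0, -6], [0, 0, 0, 0, 0, 0, 0], [0, 0, 0, 0, 0, 0, 0]])

```text
clock: 6.97
eef_pos: [558.9, -69.7, 67.9]
tool_rot: [1.07, 1.57, 0.614]
force: [-1.4, 2.1, 4.2]
width: 8.9
```

```bash
python3 - <<'E'
from h import *
s=st()
E
```

```text
t 6.97 pos [558.9 -69.7  67.9] yangle 63.9 tilt [0. 0.] F [-1.4  2.1  4.2] M [0.426 0.408 0.245] q [-0.03  0.74  0.16  1.9  -0.22  0.52  1.4 ] tau7 -0.428 w 8.9
```

arm_command(series=[[0.5, 0, 0, 0, 0, 0, 0], [0.5, 0, 0, 0, 0, 0, 0], [0.5, 0, 0, 1.5, 0, 0, 0], [0.5, 0, 0, 2.5, 0, 0, 0], [0.5, -0.78, -0.14, 2.0, 0, 0, 6.5], [0.5, -0.78, -0.14, 0, 0, 0, 6.5], [0.5, -0.78, -0.14, 0, 0, 0, 6.5], [0.5, -0.78, -0.14, 0, 0, 0, 6.5], [0.5, -0.78, -0.14, 0, 0, 0, 6.5], [0.5, -0.78, -0.14, 0, 0, 0, 6.5], [0.5, -0.78, -0.14, 0, 0, 0, 6.5], [0.5, -0.78, -0.14, 0, 0, 0, 6.5], [0.5, -0.78, -0.14, 0, 0, 0, 6.5], [0.5, -0.78, -0.14, 0, 0, 0, 6.5], [0.5, 0, 0, 0, 0, 0, 0], [0.5, 0, 0, 0, 0, 0, 0]])

```text
clock: 8.3
eef_pos: [481.0, -85.1, 127.2]
tool_rot: [-0.678, 1.57, -0.007]
force: [-0.2, -0.5, 0.0]
width: 42.7
```

```bash
python3 - <<'E'
from h import *
s=st(); im=ctrl.get_image("wrist"); cv2.imwrite("pics/w5.png",im)
T=toolT(s)
for i,p in enumerate([[480.5,-84.2,98.4],[494.5,-162.9,96.6],[573.4,-148.8,98.4],[559,-70,96.6]]): print(i,proj("wrist",p,T).round(1))
E
```

```text
t 8.3 pos [481.  -85.1 127.2] yangle 128.4 tilt [ 0.001 -0.   ] F [-0.2 -0.5  0. ] M [ 0.058 -0.064  0.003] q [ 0.21  0.56 -0.14  2.06  0.14  0.53  2.21] tau7 0.156 w 42.7
0 [324.3 277.1]
1 [183.5 205.4]
2 [129.8 330.9]
3 [260.3 386.1]
```

View pics/w5.png

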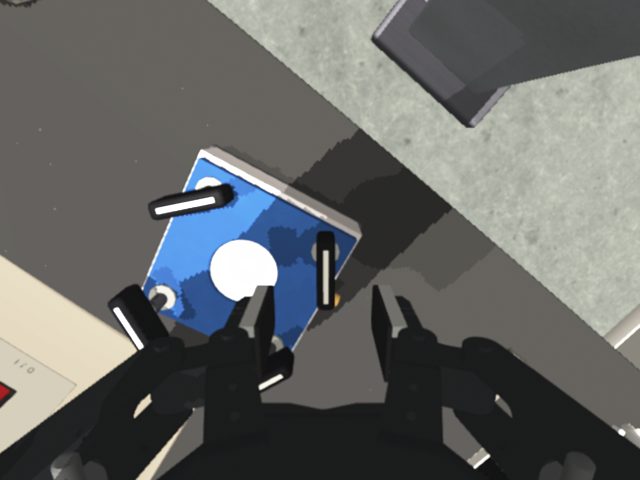

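arm_command(series=[[0.5, -0.06, 0.07, -2.0, 0, 0, 0], [0.5, 0, 0, -2.0, 0, 0, 0], [0.5, 0, 0, -1.5, 0, 0, 0], [0.5, 0, 0, -0.35, 0, 0, 0], [0, 0, 0, 0, 0, 0, 0], [0, 0, 0, 0, 0, 0, 0], [0, 0, 0, 0, 0, 0, 0], [0, 0, 0, 0, 0, 0, 0], [0, 0, 0, -0.02, 0, 0, -5], [0, 0, 0, -0.02, 0, 0, -5], [0, 0, 0, -0.02, 0, 0, -5], [0, 0, 0, -0.02, 0, 0, -5], [0, 0, 0, -0.02, 0, 0, -5], [0, 0, 0, -0.02, 0, 0, -5], [0, 0, 0, -0.02, 0, 0, -5], [0, 0, 0, -0.02, 0, 0, -6], [0, 0, 0, 0, 0, 0, 0], [0, 0, 0, 0, 0, 0, 0]])

```text
clock: 9.85
eef_pos: [480.9, -83.7, 67.6]
tool_rot: [-0.172, 1.569, -0.21]
force: [1.4, -0.1, -0.7]
width: 8.8
```

```bash
python3 - <<'E'
from h import *
s=st()
E
```

```text
t 9.85 pos [480.9 -83.7  67.6] yangle 87.8 tilt [ 0.002 -0.   ] F [ 1.4 -0.1 -0.7] M [-0.073 -0.134  0.279] q [ 0.07  0.67  0.06  2.1  -0.11  0.37  1.76] tau7 -0.378 w 8.8
```

arm_command(series=[[0.5, 0, 0, 0, 0, 0, 0], [0.5, 0, 0, 0, 0, 0, 0], [0.5, 0, 0, 1.5, 0, 0, 0], [0.5, 0, 0, 2.5, 0, 0, 0], [0.5, 0.93, -0.65, 2.0, 0, 0, -7.1], [0.5, 0.93, -0.65, 0, 0, 0, -7.1], [0.5, 0.93, -0.65, 0, 0, 0, -7.1], [0.5, 0.93, -0.65, 0, 0, 0, -7.1], [0.5, 0.93, -0.65, 0, 0, 0, -7.1], [0.5, 0.93, -0.65, 0, 0, 0, -7.1], [0.5, 0.93, -0.65, 0, 0, 0, -7.1], [0.5, 0.93, -0.65, 0, 0, 0, -7.1], [0.5, 0.93, -0.65, 0, 0, 0, -7.1], [0.5, 0.93, -0.65, 0, 0, 0, -7.1], [0.5, 0, 0, 0, 0, 0, -7.1], [0.5, 0, 0, 0, 0, 0, -7.1], [0.5, 0, 0, 0, 0, 0, -7.1], [0.5, 0, 0, 0, 0, 0, -7.1], [0.5, 0, 0, 0, 0, 0, -7.1], [0.5, 0, 0, 0, 0, 0, -7.1]])

```text
clock: 11.52
eef_pos: [572.9, -148.6, 126.9]
tool_rot: [-2.226, 1.57, 2.027]
force: [0.4, 0.2, -0.2]
width: 43.0
```

arm_command(series=[[0.5, 0, 0, 0, 0, 0, -7.0], [0.5, 0, 0, 0, 0, 0, 0], [0.5, 0, 0, 0, 0, 0, 0]])

```text
clock: 11.77
eef_pos: [572.9, -148.6, 126.7]
tool_rot: [-1.072, 1.57, 3.069]
force: [-0.1, -0.7, -0.0]
width: 42.6
```

```bash
python3 - <<'E'
from h import *
s=st(); im=ctrl.get_image("wrist"); cv2.imwrite("pics/w6.png",im)
T=toolT(s)
for i,p in enumerate([[480.5,-84.2,96.6],[494.5,-162.9,96.6],[573.4,-148.8,98.4],[559,-70,96.6]]): print(i,proj("wrist",p,T).round(1))
E
```

```text
t 11.77 pos [ 572.9 -148.6  126.7] yangle -32.7 tilt [-0.001  0.   ] F [-0.1 -0.7 -0. ] M [-0.041  0.018 -0.001] q [-0.2   0.78  0.69  1.79 -0.67  0.81  0.25] tau7 -0.174 w 42.6
0 [111.2 266.9]
1 [222.3 362.3]
2 [324.7 275.7]
3 [210.9 161.5]
```

View pics/w6.png

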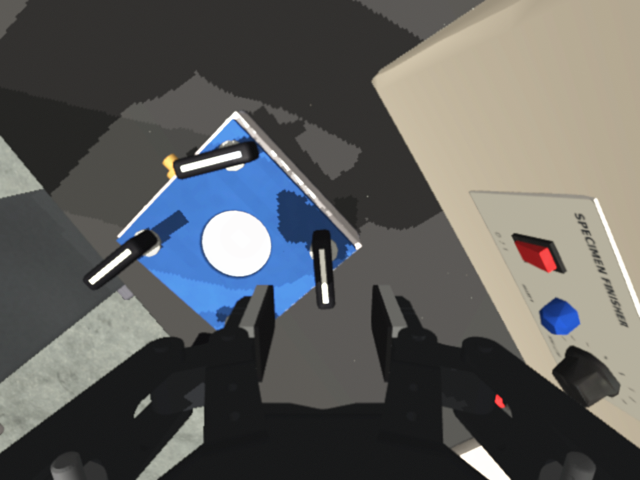

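arm_command(series=[[0.5, 0, 0, -2.0, 0, 0, 3.5], [0.5, 0, 0, -2.0, 0, 0, 0], [0.5, 0, 0, -1.5, 0, 0, 0], [0.5, 0, 0, -0.35, 0, 0, 0], [0, 0, 0, 0, 0, 0, 0], [0, 0, 0, 0, 0, 0, 0], [0, 0, 0, 0, 0, 0, 0], [0, 0, 0, 0, 0, 0, 0], [0, 0, 0, -0.02, 0, 0, -5], [0, 0, 0, -0.02, 0, 0, -5], [0, 0, 0, -0.02, 0, 0, -5], [0, 0, 0, -0.02, 0, 0, -5], [0, 0, 0, -0.02, 0, 0, -5], [0, 0, 0, -0.02, 0, 0, -5], [0, 0, 0, -0.02, 0, 0, -5], [0, 0, 0, -0.02, 0, 0, -6], [0, 0, 0, 0, 0, 0, 0], [0, 0, 0, 0, 0, 0, 0]])

```text
clock: 13.32
eef_pos: [573.1, -148.8, 67.7]
tool_rot: [1.645, 1.57, -1.152]
force: [-1.8, 0.4, 2.8]
width: 9.0
```

```bash
python3 - <<'E'
from h import *
s=st()
E
```

```text
t 13.32 pos [ 573.1 -148.8   67.7] yangle -70.2 tilt [ 0.    -0.001] F [-1.8  0.4  2.8] M [-0.004  0.468  0.218] q [-0.25  0.92  0.78  1.83 -0.9   0.8  -0.21] tau7 -0.396 w 9.0
```

arm_command(series=[[0.5, 0, 0, 0, 0, 0, 0], [0.5, 0, 0, 0, 0, 0, 0], [0.5, 0, 0, 2.0, 0, 0, 0], [0.5, 0, 0, 3.0, 0, 0, 4], [0.5, 0, 0, 1.0, 0, 0, 3], [0.5, 0, 0, 0, 0, 0, 0], [0.5, 0, 0, 0, 0, 0, 0]])

```text
clock: 13.9
eef_pos: [573.7, -148.5, 127.2]
tool_rot: [3.003, 1.569, 0.324]
force: [-0.6, 0.5, -0.4]
width: 42.8
```

```bash
python3 - <<'E'
from h import *
s=st(); im=ctrl.get_image("wrist"); cv2.imwrite("pics/w7.png",im)
cv2.imwrite("pics/w7a.png",cv2.resize(im[:320,60:480],None,fx=1.9,fy=1.85,interpolation=cv2.INTER_CUBIC))
T=toolT(s)
for i,p in enumerate([[480.5,-84.2,96.6],[494.5,-162.9,96.6],[573.4,-148.8,96.6],[559,-70,96.6]]): print(i,proj("wrist",p,T).round(1))
np.save("T7.npy",T)
E
```

```text
t 13.9 pos [ 573.7 -148.5  127.2] yangle -63.5 tilt [0.002 0.001] F [-0.6  0.5 -0.4] M [-0.031 -0.02   0.006] q [-0.27  0.83  0.83  1.79 -0.79  0.88 -0.18] tau7 0.064 w 42.8
0 [151.8 361.6]
1 [285.4 394.8]
2 [323.5 274.7]
3 [173.3 234.3]
```

View pics/w7a.png

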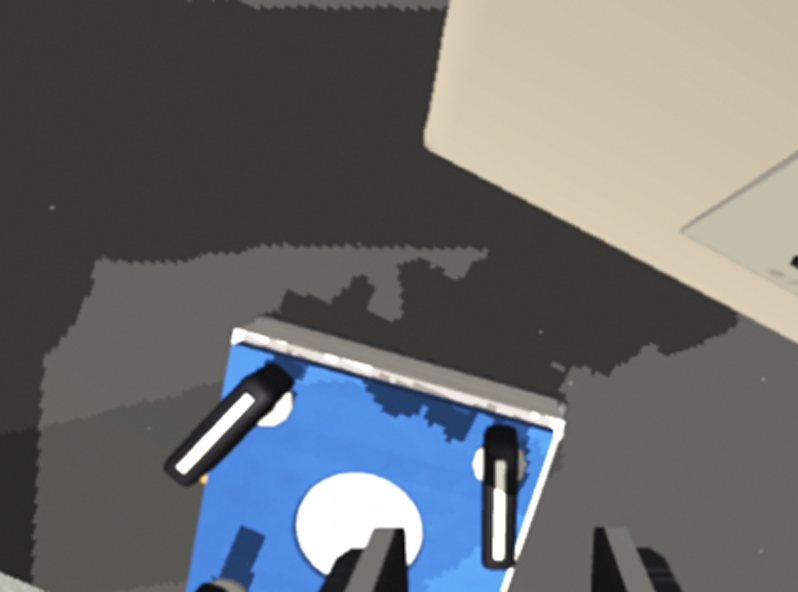

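```bash
python3 - <<'E'
from h import *
def T(p,yd):
    y=np.array([np.cos(np.radians(yd)),np.sin(np.radians(yd)),0]);x=np.array([0,0,-1.]);M=np.eye(4)
    M[:3,0]=x;M[:3,1]=y;M[:3,2]=np.cross(x,y);M[:3,3]=p;return M
def a(n,A,B,Tm,z):
    P=onz("wrist",*A,z,Tm);Q=onz("wrist",*B,z,Tm);d=Q-P
    print(n,"ctr",((P+Q)/2).round(1),"len",np.linalg.norm(d).round(1),"ang",(np.degrees(np.arctan2(d[1],d[0]))%180).round(1))
w7=np.load("T7.npy");g=lambda p:(p[0]/1.9+60,p[1]/1.85)
a("2 after",g((499,462)),g((499,558)),w7,96.6)
a("3 after",g((180,470)),g((250,396)),w7,96.6)
w6=T([572.9,-148.6,126.7],-32.7)
a("0 after",(179,167),(244,152),w6,96.6)
a("2 before",(321,249),(325,304),w6,98.4)
a("3 after",(88,284),(146,238),w6,96.6)
w5=T([481,-85.1,127.2],128.4)
a("1 after",(154,212),(215,199),w5,96.6)
a("0 before",(326,250),(325,304),w5,98.4)
w4=T([558.7,-70.8,127.2],104.5)
a("3 before",(324,250),(325,304),w4,98.4); a("0 before",(322,84),(351,152),w4,98.4)
a("1 after",(190,84),(142,128),w4,96.6);a("2 before",(148,237),(197,282),w4,98.4)
w2=T([494.3,-162.9,127.9],84.5)
a("1 before",(325,250),(324,303),w2,98.4)
E
```

```text
2 after ctr [ 572.4 -148.8   96.6] len 29.6 ang 26.4
3 after ctr [558.8 -69.8  96.6] len 30.4 ang 160.9
0 after ctr [559.8 -69.6  96.6] len 32.8 ang 159.4
2 before ctr [ 572.4 -149.2   98.4] len 31.1 ang 61.1
3 after ctr [485.  -83.7  96.6] len 44.2 ang 3.1
1 after ctr [ 495.3 -162.4   96.6] len 32.2 ang 140.0
0 before ctr [481.3 -83.4  98.4] len 30.5 ang 37.5
3 before ctr [559.8 -69.8  98.4] len 30.6 ang 15.5
0 before ctr [481.8 -84.1  98.4] len 32.9 ang 38.9
1 after ctr [ 495.9 -162.7   96.6] len 31.4 ang 142.0
2 before ctr [ 569.9 -148.4   98.4] len 33.6 ang 56.9
1 before ctr [ 495.7 -162.4   98.4] len 30.1 ang 173.5
```

arm_command(series=[[0.5, 0, 0, -2.0, 0, 0, 0], [0.5, 0, 0, -2.0, 0, 0, 0], [0.5, 0, 0, -1.6, 0, 0, 0], [0.5, 0, 0, -0.4, 0, 0, 0], [0, 0, 0, 0, 0, 0, 0], [0, 0, 0, 0, 0, 0, 0], [0, 0, 0, 0, 0, 0, 0], [0, 0, 0, 0, 0, 0, 0], [0, 0, 0, 0, 0, 0, 0]])

```text
clock: 14.7
eef_pos: [573.2, -148.8, 67.5]
tool_rot: [2.395, 1.57, -0.284]
force: [-1.4, -0.6, 0.1]
width: 8.8
```

```bash
cat >> h.py <<'E'
def feel(n=4):
    A=[]
    for _ in range(n):
        s=ctrl.read_state(); A.append([*s["force"],*s["torque"],s["tau"][6]]); ctrl.get_image("wrist")
    A=np.array(A); print("feel mean",A.mean(0).round(3),"Mz",A[:,5].round(3),"tau7",A[:,6].round(3))
E
python3 - <<'E'
from h import *
s=st(); feel()
E
```

```text
t 14.7 pos [ 573.2 -148.8   67.5] yangle -63.5 tilt [ 0.001 -0.   ] F [-1.4 -0.6  0.1] M [-0.035  0.203 -0.039] q [-0.23  0.91  0.75  1.83 -0.87  0.78 -0.11] tau7 0.04 w 8.8
feel mean [-1.139  0.091  0.718 -0.007  0.249 -0.026  0.041] Mz [-0.039 -0.023 -0.017 -0.028] tau7 [0.04  0.04  0.041 0.041]
```

arm_command(series=[[0, 0, 0, -0.02, 0, 0, -4], [0, 0, 0, -0.02, 0, 0, -4], [0, 0, 0, -0.02, 0, 0, -4], [0, 0, 0, -0.02, 0, 0, -4], [0, 0, 0, 0, 0, 0, -4], [0, 0, 0, 0, 0, 0, 0], [0, 0, 0, 0, 0, 0, 0]])

```text
clock: 15.48
eef_pos: [573.2, -148.8, 66.8]
tool_rot: [1.839, 1.57, -1.186]
force: [-1.7, 0.2, 3.4]
width: 9.4
```

```bash

python3 - <<'E'
from h import *
s=st(); feel(5)
E
```

```text
t 15.48 pos [ 573.2 -148.8   66.8] yangle -83.3 tilt [ 0. -0.] F [-1.7  0.2  3.4] M [0.102 0.46  0.338] q [-0.27  0.94  0.84  1.83 -0.95  0.83 -0.4 ] tau7 -0.38 w 9.4
feel mean [-2.26   0.571  4.854  0.119  0.522  0.328 -0.322] Mz [0.338 0.347 0.334 0.335 0.285] tau7 [-0.38  -0.325 -0.295 -0.302 -0.305]
```

arm_command(series=[[0, 0, 0, -0.01, 0, 0, -3], [0, 0, 0, 0, 0, 0, 0], [0, 0, 0, 0, 0, 0, 0]])

```text
clock: 15.98
eef_pos: [573.2, -148.8, 66.6]
tool_rot: [3.112, 1.571, 0.034]
force: [-2.4, 0.9, 4.8]
width: 8.9
```

```bash

python3 - <<'E'
from h import *
s=st(); feel(3)
E
```

```text
t 15.98 pos [ 573.2 -148.8   66.6] yangle -86.4 tilt [0. 0.] F [-2.4  0.9  4.8] M [0.104 0.511 0.375] q [-0.28  0.95  0.85  1.83 -0.96  0.84 -0.44] tau7 -0.361 w 8.9
feel mean [-2.156  0.755  4.882  0.133  0.507  0.342 -0.335] Mz [0.375 0.296 0.355] tau7 [-0.361 -0.325 -0.318]
```

arm_command(series=[[0, 0, 0, -0.01, 0, 0, -3], [0, 0, 0, 0, 0, 0, 0], [0, 0, 0, 0, 0, 0, 0]])

```text
clock: 16.38
eef_pos: [573.2, -148.7, 66.5]
tool_rot: [-2.998, 1.571, 0.154]
force: [-1.9, 1.6, 5.2]
width: 9.2
```

```bash

python3 - <<'E'
from h import *
s=st(); feel(3)
E
```

```text
t 16.38 pos [ 573.2 -148.7   66.5] yangle -89.4 tilt [0. 0.] F [-1.9  1.6  5.2] M [0.107 0.498 0.345] q [-0.28  0.95  0.86  1.83 -0.97  0.85 -0.48] tau7 -0.37 w 9.2
feel mean [-2.13   1.064  5.799  0.118  0.516  0.312 -0.343] Mz [0.345 0.299 0.292] tau7 [-0.37  -0.334 -0.326]
```

arm_command(series=[[0, 0, 0, -0.01, 0, 0, -3], [0, 0, 0, 0, 0, 0, 0], [0, 0, 0, 0, 0, 0, 0]])

```text
clock: 16.78
eef_pos: [573.2, -148.7, 66.3]
tool_rot: [-3.067, 1.571, 0.034]
force: [-2.0, 0.9, 5.6]
width: 8.9
```

```bash

python3 - <<'E'
from h import *
s=st(); feel(3)
E
```

```text
t 16.78 pos [ 573.2 -148.7   66.3] yangle -92.4 tilt [0. 0.] F [-2.   0.9  5.6] M [0.129 0.544 0.352] q [-0.29  0.96  0.87  1.83 -0.98  0.85 -0.53] tau7 -0.383 w 8.9
feel mean [-2.297  0.759  5.615  0.14   0.545  0.356 -0.359] Mz [0.352 0.334 0.382] tau7 [-0.383 -0.358 -0.335]
```

arm_command(series=[[0, 0, 0, -0.01, 0, 0, -3], [0, 0, 0, 0, 0, 0, 0], [0, 0, 0, 0, 0, 0, 0]])

```text
clock: 17.18
eef_pos: [573.2, -148.7, 66.2]
tool_rot: [-2.855, 1.571, 0.193]
force: [-1.7, 0.6, 3.9]
width: 9.3
```

```bash

python3 - <<'E'
from h import *
s=st(); feel(3)
E
```

```text
t 17.18 pos [ 573.2 -148.7   66.2] yangle -95.4 tilt [0. 0.] F [-1.7  0.6  3.9] M [0.181 0.596 0.323] q [-0.29  0.96  0.88  1.83 -0.99  0.86 -0.57] tau7 -0.39 w 9.3
feel mean [-1.822  1.003  5.018  0.153  0.554  0.301 -0.363] Mz [0.323 0.255 0.324] tau7 [-0.39  -0.353 -0.346]
```

arm_command(series=[[0, 0, 0, -0.01, 0, 0, -3], [0, 0, 0, 0, 0, 0, 0], [0, 0, 0, 0, 0, 0, 0]])

```text
clock: 17.58
eef_pos: [573.2, -148.7, 66.0]
tool_rot: [3.029, 1.571, -0.259]
force: [-1.6, 0.9, 6.1]
width: 9.2
```

```bash

python3 - <<'E'
from h import *
s=st(); feel(3)
E
```

```text
t 17.58 pos [ 573.2 -148.7   66. ] yangle -98.4 tilt [ 0. -0.] F [-1.6  0.9  6.1] M [0.124 0.528 0.371] q [-0.29  0.97  0.89  1.83 -1.    0.87 -0.62] tau7 -0.401 w 9.2
feel mean [-2.14   0.834  5.574  0.105  0.512  0.367 -0.37 ] Mz [0.371 0.342 0.388] tau7 [-0.401 -0.359 -0.351]
```

arm_command(series=[[0, 0, 0, -0.01, 0, 0, -3], [0, 0, 0, 0, 0, 0, 0], [0, 0, 0, 0, 0, 0, 0]])

```text
clock: 17.98
eef_pos: [573.2, -148.7, 65.9]
tool_rot: [-2.717, 1.571, 0.226]
force: [-2.6, 1.0, 4.2]
width: 9.3
```

```bash

python3 - <<'E'
from h import *
s=st(); feel(3)
E
```

```text
t 17.98 pos [ 573.2 -148.7   65.9] yangle -101.4 tilt [0. 0.] F [-2.6  1.   4.2] M [0.134 0.549 0.38 ] q [-0.3   0.97  0.9   1.83 -1.    0.87 -0.66] tau7 -0.408 w 9.3
feel mean [-2.281  0.836  4.782  0.131  0.54   0.366 -0.379] Mz [0.38  0.381 0.336] tau7 [-0.408 -0.369 -0.361]
```

arm_command(series=[[0, 0, 0, -0.01, 0, 0, -3], [0, 0, 0, 0, 0, 0, 0], [0, 0, 0, 0, 0, 0, 0]])

```text
clock: 18.38
eef_pos: [573.2, -148.7, 65.8]
tool_rot: [-2.284, 1.571, 0.607]
force: [-2.8, 0.9, 5.0]
width: 9.4
```

```bash

python3 - <<'E'
from h import *
s=st(); feel(3)
E
```

```text
t 18.38 pos [ 573.2 -148.7   65.8] yangle -104.4 tilt [0. 0.] F [-2.8  0.9  5. ] M [0.097 0.492 0.354] q [-0.3   0.98  0.91  1.83 -1.01  0.88 -0.71] tau7 -0.439 w 9.4
feel mean [-2.505  1.039  5.215  0.136  0.504  0.396 -0.411] Mz [0.354 0.454 0.379] tau7 [-0.439 -0.401 -0.393]
```

arm_command(series=[[0, 0, 0, -0.01, 0, 0, -3], [0, 0, 0, 0, 0, 0, 0], [0, 0, 0, 0, 0, 0, 0]])

```text
clock: 18.78
eef_pos: [573.2, -148.7, 65.7]
tool_rot: [-2.301, 1.571, 0.538]
force: [-2.0, 1.3, 4.7]
width: 9.0
```

```bash

python3 - <<'E'
from h import *
s=st(); feel(3)
E
```

```text
t 18.78 pos [ 573.2 -148.7   65.7] yangle -107.3 tilt [0. 0.] F [-2.   1.3  4.7] M [0.158 0.527 0.421] q [-0.31  0.98  0.91  1.83 -1.02  0.89 -0.76] tau7 -0.471 w 9.0
feel mean [-2.148  0.681  5.248  0.122  0.529  0.438 -0.443] Mz [0.421 0.432 0.462] tau7 [-0.471 -0.432 -0.425]
```

arm_command(series=[[0, 0, 0, -0.01, 0, 0, -4], [0, 0, 0, 0, 0, 0, 0], [0, 0, 0, 0, 0, 0, 0]])

```text
clock: 19.18
eef_pos: [573.2, -148.6, 65.5]
tool_rot: [-0.009, 1.571, 2.76]
force: [-2.3, 0.0, 4.9]
width: 9.1
```

```bash

python3 - <<'E'
from h import *
s=st(); feel(3)
E
```

```text
t 19.18 pos [ 573.2 -148.6   65.5] yangle -111.3 tilt [-0.  0.] F [-2.3  0.   4.9] M [0.143 0.513 0.434] q [-0.31  0.99  0.92  1.83 -1.03  0.89 -0.82] tau7 -0.518 w 9.1
feel mean [-1.773  0.442  5.269  0.164  0.515  0.453 -0.479] Mz [0.434 0.469 0.456] tau7 [-0.518 -0.464 -0.454]
```

arm_command(series=[[0, 0, 0, -0.01, 0, 0, -2.5], [0, 0, 0, 0, 0, 0, 0], [0, 0, 0, 0, 0, 0, 0]])

```text
clock: 19.58
eef_pos: [573.1, -148.7, 65.5]
tool_rot: [0.243, 1.571, 2.969]
force: [-2.6, 0.5, 4.8]
width: 8.9
```

```bash

python3 - <<'E'
from h import *
s=st(); feel(3)
E
```

```text
t 19.58 pos [ 573.1 -148.7   65.5] yangle -113.8 tilt [-0.  0.] F [-2.6  0.5  4.8] M [0.126 0.566 0.47 ] q [-0.31  0.99  0.93  1.83 -1.03  0.9  -0.86] tau7 -0.539 w 8.9
feel mean [-2.426  0.333  5.111  0.147  0.549  0.502 -0.515] Mz [0.47  0.51  0.525] tau7 [-0.539 -0.506 -0.5  ]
```

arm_command(series=[[0, 0, 0, 0, 0, 0, -1.5], [0, 0, 0, 0, 0, 0, 0], [0, 0, 0, 0, 0, 0, 0]])

```text
clock: 19.98
eef_pos: [573.2, -148.6, 65.5]
tool_rot: [-2.35, 1.571, 0.35]
force: [-2.0, 0.9, 5.2]
width: 9.0
```

```bash

python3 - <<'E'
from h import *
s=st(); feel(3)
E
```

```text
t 19.98 pos [ 573.2 -148.6   65.5] yangle -115.3 tilt [0. 0.] F [-2.   0.9  5.2] M [0.101 0.458 0.541] q [-0.31  0.99  0.93  1.83 -1.03  0.9  -0.89] tau7 -0.55 w 9.0
feel mean [-1.947  0.985  5.297  0.144  0.522  0.565 -0.535] Mz [0.541 0.609 0.546] tau7 [-0.55  -0.53  -0.526]
```

arm_command(series=[[0.5, 0, 0, 0, 0, 0, 0], [0.5, 0, 0, 0, 0, 0, 0], [0.5, 0, 0, 2.0, 0, 0, 0], [0.5, 0, 0, 3.0, 0, 0, 0], [0.5, 0, 0, 1.0, 0, 0, 7], [0.5, 0, 0, 0, 0, 0, 7], [0.5, 0, 0, 0, 0, 0, 7], [0.5, 0, 0, 0, 0, 0, 7], [0.5, -0.66, 0.46, 0, 0, 0, 7], [0.5, -0.66, 0.46, 0, 0, 0, 7], [0.5, -0.66, 0.46, 0, 0, 0, 7], [0.5, -0.66, 0.46, 0, 0, 0, 7], [0.5, -0.66, 0.46, 0, 0, 0, 7], [0.5, -0.66, 0.46, 0, 0, 0, 7], [0.5, -0.66, 0.46, 0, 0, 0, 7], [0.5, -0.66, 0.46, 0, 0, 0, 7], [0.5, -0.66, 0.46, 0, 0, 0, 7], [0.5, -0.66, 0.46, 0, 0, 0, 7], [0.5, -0.66, 0.46, 0, 0, 0, 7], [0.5, -0.66, 0.46, 0, 0, 0, 7]])

```text
clock: 21.8
eef_pos: [494.0, -93.4, 125.1]
tool_rot: [1.4, 1.57, -0.225]
force: [-0.1, 0.7, -0.7]
width: 42.4
```

arm_command(series=[[0.5, -0.66, 0.46, 0, 0, 0, 7], [0.5, -0.66, 0.46, 0, 0, 0, 7], [0.5, 0, 0, 0, 0, 0, 7], [0.5, 0, 0, 0, 0, 0, 7], [0.5, 0, 0, 0, 0, 0, 7], [0.5, 0, 0, 0, 0, 0, 7], [0.5, 0, 0, 0, 0, 0, 7], [0.5, 0, 0, 0, 0, 0, 7], [0.5, 0, 0, 0, 0, 0, 7], [0.5, 0, 0, 0, 0, 0, 7], [0.5, 0, 0, 0, 0, 0, 7], [0.5, 0, 0, 0, 0, 0, 7], [0.5, 0, 0, 0, 0, 0, 7], [0.5, 0, 0, 0, 0, 0, 5], [0.5, 0, 0, 0, 0, 0, 0], [0.5, 0, 0, 0, 0, 0, 0]])

```text
clock: 23.13
eef_pos: [480.9, -84.5, 125.1]
tool_rot: [0.665, 1.57, 0.706]
force: [-0.7, 0.7, 0.2]
width: 42.5
```

```bash
python3 - <<'E'
from h import *
s=st(); im=ctrl.get_image("wrist"); cv2.imwrite("pics/w8.png",im)
np.save("T8.npy",toolT(s))
E
```

```text
t 23.13 pos [480.9 -84.5 125.1] yangle 92.4 tilt [0. 0.] F [-0.7  0.7  0.2] M [0.009 0.011 0.044] q [ 0.1   0.57  0.02  2.06 -0.02  0.51  1.75] tau7 0.114 w 42.5
```

View pics/w8.png

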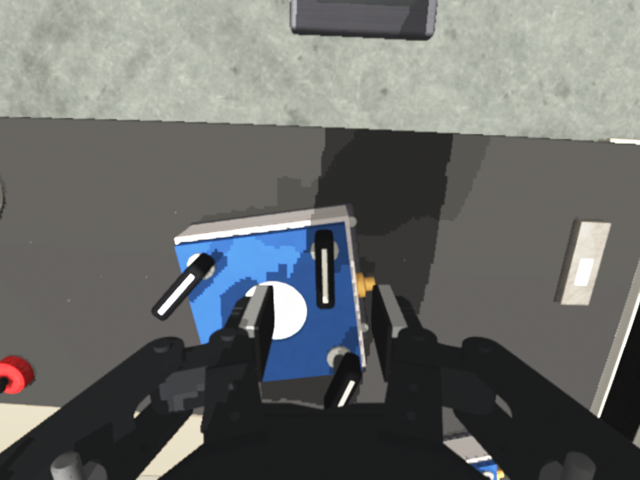

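arm_command(series=[[0.5, 0, 0.05, -2.0, 0, 0, 0.5], [0.5, 0, 0, -2.0, 0, 0, 0], [0.5, 0, 0, -1.5, 0, 0, 0], [0.5, 0, 0, -0.3, 0, 0, 0], [0, 0, 0, 0, 0, 0, 0], [0, 0, 0, 0, 0, 0, 0], [0, 0, 0, 0, 0, 0, 0], [0, 0, 0, 0, 0, 0, 0], [0, 0, 0, 0, 0, 0, 0]])

```text
clock: 23.93
eef_pos: [481.4, -83.7, 68.0]
tool_rot: [-0.07, 1.569, -0.017]
force: [-0.8, 1.8, 2.9]
width: 9.2
```

```bash

python3 - <<'E'
from h import *
s=st(); feel(3)
E
```

```text
t 23.93 pos [481.4 -83.7  68. ] yangle 93.1 tilt [ 0.002 -0.   ] F [-0.8  1.8  2.9] M [ 0.2    0.002 -0.025] q [ 0.11  0.67  0.01  2.1  -0.02  0.37  1.76] tau7 -0.031 w 9.2
feel mean [-0.788  1.805  4.412  0.218  0.056  0.02  -0.03 ] Mz [-0.025  0.047  0.039] tau7 [-0.031 -0.03  -0.03 ]
```

arm_command(series=[[0, 0, 0, -0.02, 0, 0, -4], [0, 0, 0, -0.02, 0, 0, -4], [0, 0, 0, -0.02, 0, 0, -4], [0, 0, 0, -0.02, 0, 0, -4], [0, 0, 0, 0, 0, 0, -4], [0, 0, 0, 0, 0, 0, 0], [0, 0, 0, 0, 0, 0, 0], [0, 0, 0, 0, 0, 0, 0]])

```text
clock: 24.75
eef_pos: [481.3, -83.9, 67.2]
tool_rot: [0.075, 1.569, -0.219]
force: [-0.7, -0.0, 7.5]
width: 8.8
```

```bash

python3 - <<'E'
from h import *
s=st(); feel(2)
E
```

```text
t 24.75 pos [481.3 -83.9  67.2] yangle 73.1 tilt [ 0.001 -0.   ] F [-0.7 -0.   7.5] M [0.113 0.185 0.31 ] q [ 0.05  0.68  0.09  2.1  -0.16  0.37  1.55] tau7 -0.32 w 8.8
feel mean [-1.146  0.046  7.148  0.114  0.178  0.317 -0.319] Mz [0.31  0.323] tau7 [-0.32  -0.318]
```

arm_command(series=[[0, 0, 0, -0.01, 0, 0, -3], [0, 0, 0, 0, 0, 0, 0], [0, 0, 0, 0, 0, 0, 0], [0, 0, 0, 0, 0, 0, 0]])

```text
clock: 25.18
eef_pos: [481.3, -83.9, 67.0]
tool_rot: [0.157, 1.569, -0.19]
force: [-0.8, 0.4, 7.9]
width: 8.9
```

```bash

python3 - <<'E'
from h import *
s=st()
E
```

```text
t 25.18 pos [481.3 -83.9  67. ] yangle 70.1 tilt [ 0.001 -0.   ] F [-0.8  0.4  7.9] M [0.072 0.136 0.339] q [ 0.04  0.68  0.1   2.1  -0.18  0.37  1.52] tau7 -0.33 w 8.9
```

arm_command(series=[[0, 0, 0, -0.01, 0, 0, -3], [0, 0, 0, 0, 0, 0, 0], [0, 0, 0, 0, 0, 0, 0], [0, 0, 0, 0, 0, 0, 0]])

```text
clock: 25.52
eef_pos: [481.3, -83.9, 66.9]
tool_rot: [0.181, 1.569, -0.219]
force: [-1.1, -0.0, 6.5]
width: 9.0
```

```bash

python3 - <<'E'
from h import *
s=st()
E
```

```text
t 25.52 pos [481.3 -83.9  66.9] yangle 67.1 tilt [ 0.001 -0.   ] F [-1.1 -0.   6.5] M [0.061 0.186 0.366] q [ 0.04  0.68  0.12  2.1  -0.2   0.37  1.49] tau7 -0.333 w 9.0
```

arm_command(series=[[0, 0, 0, -0.01, 0, 0, -3], [0, 0, 0, 0, 0, 0, 0], [0, 0, 0, 0, 0, 0, 0], [0, 0, 0, 0, 0, 0, 0]])

```text
clock: 25.85
eef_pos: [481.3, -84.0, 66.8]
tool_rot: [0.217, 1.569, -0.235]
force: [0.3, 0.7, 6.6]
width: 9.2
```

```bash

python3 - <<'E'
from h import *
s=st()
E
```

```text
t 25.85 pos [481.3 -84.   66.8] yangle 64.1 tilt [ 0.001 -0.   ] F [0.3 0.7 6.6] M [0.012 0.159 0.343] q [ 0.03  0.68  0.13  2.1  -0.22  0.37  1.46] tau7 -0.338 w 9.2
```

arm_command(series=[[0, 0, 0, -0.01, 0, 0, -3], [0, 0, 0, 0, 0, 0, 0], [0, 0, 0, 0, 0, 0, 0], [0, 0, 0, 0, 0, 0, 0]])

```text
clock: 26.18
eef_pos: [481.3, -84.0, 66.6]
tool_rot: [0.244, 1.569, -0.26]
force: [-0.1, -0.0, 6.3]
width: 8.9
```

```bash

python3 - <<'E'
from h import *
s=st()
E
```

```text
t 26.18 pos [481.3 -84.   66.6] yangle 61.1 tilt [ 0.001 -0.   ] F [-0.1 -0.   6.3] M [0.026 0.16  0.357] q [ 0.02  0.68  0.14  2.1  -0.24  0.37  1.42] tau7 -0.343 w 8.9
```

arm_command(series=[[0, 0, 0, -0.01, 0, 0, -3], [0, 0, 0, 0, 0, 0, 0], [0, 0, 0, 0, 0, 0, 0], [0, 0, 0, 0, 0, 0, 0]])

```text
clock: 26.52
eef_pos: [481.2, -84.0, 66.5]
tool_rot: [0.276, 1.569, -0.28]
force: [-0.6, 0.5, 5.9]
width: 8.9
```

```bash

python3 - <<'E'
from h import *
s=st()
E
```

```text
t 26.52 pos [481.2 -84.   66.5] yangle 58.1 tilt [ 0.001 -0.   ] F [-0.6  0.5  5.9] M [0.011 0.19  0.33 ] q [ 0.01  0.68  0.15  2.1  -0.26  0.38  1.39] tau7 -0.346 w 8.9
```

arm_command(series=[[0, 0, 0, -0.01, 0, 0, -3], [0, 0, 0, 0, 0, 0, 0], [0, 0, 0, 0, 0, 0, 0], [0, 0, 0, 0, 0, 0, 0]])

```text
clock: 26.85
eef_pos: [481.2, -84.0, 66.3]
tool_rot: [0.294, 1.57, -0.314]
force: [-0.9, -0.3, 6.6]
width: 8.7
```

```bash

python3 - <<'E'
from h import *
s=st()
E
```

```text
t 26.85 pos [481.2 -84.   66.3] yangle 55.2 tilt [ 0.001 -0.   ] F [-0.9 -0.3  6.6] M [-0.053  0.099  0.31 ] q [ 0.    0.68  0.17  2.1  -0.29  0.38  1.36] tau7 -0.349 w 8.7
```

arm_command(series=[[0, 0, 0, -0.01, 0, 0, -3], [0, 0, 0, 0, 0, 0, 0], [0, 0, 0, 0, 0, 0, 0], [0, 0, 0, 0, 0, 0, 0]])

```text
clock: 27.18
eef_pos: [481.2, -84.1, 66.2]
tool_rot: [0.293, 1.57, -0.367]
force: [0.3, 0.1, 7.4]
width: 9.2
```

```bash

python3 - <<'E'
from h import *
s=st()
E
```

```text
t 27.18 pos [481.2 -84.1  66.2] yangle 52.2 tilt [ 0.001 -0.   ] F [0.3 0.1 7.4] M [-0.029  0.191  0.386] q [-0.    0.68  0.18  2.1  -0.31  0.38  1.33] tau7 -0.356 w 9.2
```

arm_command(series=[[0, 0, 0, -0.01, 0, 0, -3], [0, 0, 0, 0, 0, 0, 0], [0, 0, 0, 0, 0, 0, 0], [0, 0, 0, 0, 0, 0, 0]])

```text
clock: 27.52
eef_pos: [481.2, -84.1, 66.1]
tool_rot: [0.368, 1.57, -0.345]
force: [-0.9, 0.2, 5.3]
width: 9.2
```

```bash

python3 - <<'E'
from h import *
s=st()
E
```

```text
t 27.52 pos [481.2 -84.1  66.1] yangle 49.2 tilt [ 0.001 -0.   ] F [-0.9  0.2  5.3] M [-0.121  0.131  0.372] q [-0.01  0.69  0.19  2.1  -0.33  0.38  1.3 ] tau7 -0.387 w 9.2
```

arm_command(series=[[0, 0, 0, -0.01, 0, 0, -3], [0, 0, 0, 0, 0, 0, 0], [0, 0, 0, 0, 0, 0, 0], [0, 0, 0, 0, 0, 0, 0]])

```text
clock: 27.85
eef_pos: [481.2, -84.1, 66.0]
tool_rot: [0.357, 1.57, -0.408]
force: [-0.1, -0.7, 5.8]
width: 9.5
```

```bash

python3 - <<'E'
from h import *
s=st()
E
```

```text
t 27.85 pos [481.2 -84.1  66. ] yangle 46.2 tilt [ 0.001 -0.   ] F [-0.1 -0.7  5.8] M [-0.09   0.211  0.454] q [-0.02  0.69  0.2   2.1  -0.35  0.38  1.27] tau7 -0.418 w 9.5
```

arm_command(series=[[0, 0, 0, -0.01, 0, 0, -3], [0, 0, 0, -0.01, 0, 0, -3], [0, 0, 0, 0, 0, 0, 0], [0, 0, 0, 0, 0, 0, 0], [0, 0, 0, 0, 0, 0, 0]])

```text
clock: 28.27
eef_pos: [481.1, -84.2, 65.8]
tool_rot: [0.369, 1.57, -0.5]
force: [-0.2, -1.3, 6.6]
width: 8.7
```

```bash

python3 - <<'E'
from h import *
s=st()
E
```

```text
t 28.27 pos [481.1 -84.2  65.8] yangle 40.2 tilt [ 0.001 -0.001] F [-0.2 -1.3  6.6] M [-0.132  0.247  0.5  ] q [-0.04  0.69  0.23  2.1  -0.39  0.39  1.2 ] tau7 -0.485 w 8.7
```

arm_command(series=[[0, 0, 0, -0.01, 0, 0, -3], [0, 0, 0, 0, 0, 0, 0], [0, 0, 0, 0, 0, 0, 0], [0, 0, 0, 0, 0, 0, 0]])

```text
clock: 28.6
eef_pos: [481.1, -84.1, 65.7]
tool_rot: [0.382, 1.57, -0.54]
force: [-0.8, -0.7, 6.3]
width: 9.0
```

```bash

python3 - <<'E'
from h import *
s=st()
E
```

```text
t 28.6 pos [481.1 -84.1  65.7] yangle 37.2 tilt [ 0.001 -0.001] F [-0.8 -0.7  6.3] M [-0.119  0.188  0.524] q [-0.05  0.69  0.24  2.1  -0.41  0.39  1.17] tau7 -0.513 w 9.0
```

Another 3° (target felt ~0.55).

arm_command(series=[[0, 0, 0, -0.01, 0, 0, -3], [0, 0, 0, 0, 0, 0, 0], [0, 0, 0, 0, 0, 0, 0], [0, 0, 0, 0, 0, 0, 0]])

```text
clock: 28.93
eef_pos: [481.1, -84.2, 65.6]
tool_rot: [0.412, 1.57, -0.562]
force: [-0.6, -1.4, 7.4]
width: 9.0
```

```bash

python3 - <<'E'
from h import *
s=st();feel(2)
E
```

```text
t 28.93 pos [481.1 -84.2  65.6] yangle 34.2 tilt [ 0.001 -0.001] F [-0.6 -1.4  7.4] M [-0.123  0.202  0.556] q [-0.05  0.69  0.25  2.1  -0.43  0.39  1.14] tau7 -0.546 w 9.0
feel mean [-1.031 -1.142  6.957 -0.128  0.194  0.542 -0.545] Mz [0.556 0.529] tau7 [-0.546 -0.544]
```

arm_command(series=[[0.5, 0, 0, 0, 0, 0, 0], [0.5, 0, 0, 0, 0, 0, 0], [0.5, 0, 0, 2.0, 0, 0, 0], [0.5, 0, 0, 3.0, 0, 0, 0], [0.5, 0.24, -1.31, 1.0, 0, 0, 3], [0.5, 0.24, -1.31, 0, 0, 0, 3], [0.5, 0.24, -1.31, 0, 0, 0, 3], [0.5, 0.24, -1.31, 0, 0, 0, 3], [0.5, 0.24, -1.31, 0, 0, 0, 3], [0.5, 0.24, -1.31, 0, 0, 0, 2], [0.5, 0, 0, 0, 0, 0, 0], [0.5, 0, 0, 0, 0, 0, 0]])

```text
clock: 30.03
eef_pos: [494.8, -162.8, 124.8]
tool_rot: [-2.99, 1.57, 2.61]
force: [-0.3, 0.4, 0.0]
width: 42.8
```

```bash
python3 - <<'E'
from h import *
s=st(); im=ctrl.get_image("wrist"); cv2.imwrite("pics/w9.png",im)
np.save("T9.npy",toolT(s))
E
```

```text
t 30.03 pos [ 494.8 -162.8  124.8] yangle 50.9 tilt [-0.001  0.   ] F [-0.3  0.4  0. ] M [-0.004  0.064 -0.019] q [ 0.1   0.61  0.25  1.98 -0.26  0.58  1.41] tau7 0.082 w 42.8
```

View pics/w9.png

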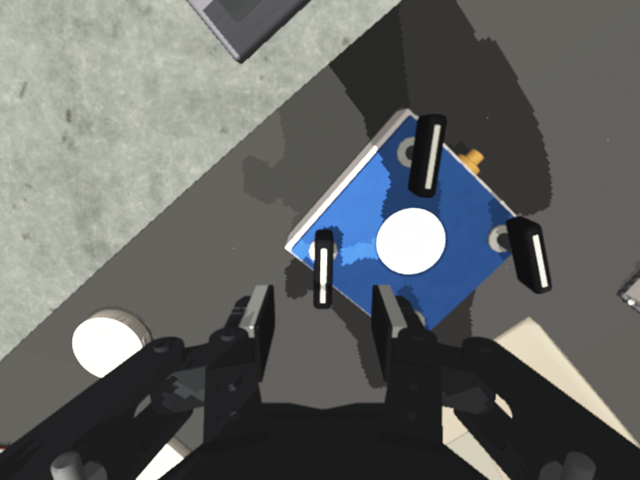

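```bash
python3 - <<'E'
from h import *
T=np.load("T9.npy")
P=onz("wrist",435,127,94.5,T);Q=onz("wrist",428,188,94.5,T);d=Q-P
print("bar0",(P+Q)/2,np.degrees(np.arctan2(d[1],d[0]))%180-180+90)
E
```

```text
bar0 [480.41176118 -84.2399246   94.5       ] 48.82057931984616
```

arm_command(series=[[0.5, 0, 0, -2.0, 0, 0, 0], [0.5, 0, 0, -2.0, 0, 0, 0], [0.5, 0, 0, -1.5, 0, 0, 0], [0.5, 0, 0, -0.25, 0, 0, 0], [0, 0, 0, 0, 0, 0, 0], [0, 0, 0, 0, 0, 0, 0], [0, 0, 0, 0, 0, 0, 0], [0, 0, 0, 0, 0, 0, 0], [0, 0, 0, 0, 0, 0, 0], [0, 0, 0, -0.02, 0, 0, -4], [0, 0, 0, -0.02, 0, 0, -4], [0, 0, 0, -0.02, 0, 0, -4], [0, 0, 0, -0.02, 0, 0, -4], [0, 0, 0, 0, 0, 0, -4], [0, 0, 0, 0, 0, 0, 0], [0, 0, 0, 0, 0, 0, 0], [0, 0, 0, 0, 0, 0, 0]])

```text
clock: 31.5
eef_pos: [495.2, -162.9, 67.7]
tool_rot: [0.263, 1.57, -0.765]
force: [-2.8, -0.3, 6.2]
width: 8.9
```

```bash

python3 - <<'E'
from h import *
s=st(); feel(2)
E
```

```text
t 31.5 pos [ 495.2 -162.9   67.7] yangle 31.1 tilt [ 0.001 -0.001] F [-2.8 -0.3  6.2] M [-0.258  0.552  0.247] q [ 0.08  0.72  0.28  2.01 -0.43  0.46  1.22] tau7 -0.287 w 8.9
feel mean [-2.819 -0.028  6.281 -0.239  0.56   0.268 -0.286] Mz [0.247 0.289] tau7 [-0.287 -0.284]
```

arm_command(series=[[0, 0, 0, -0.01, 0, 0, -3], [0, 0, 0, 0, 0, 0, 0], [0, 0, 0, 0, 0, 0, 0], [0, 0, 0, 0, 0, 0, 0]])

```text
clock: 31.93
eef_pos: [495.2, -163.0, 67.6]
tool_rot: [0.334, 1.57, -0.746]
force: [-2.4, -1.7, 6.4]
width: 8.8
```

```bash

python3 - <<'E'
from h import *
s=st()
E
```

```text
t 31.93 pos [ 495.2 -163.    67.6] yangle 28.1 tilt [ 0.001 -0.001] F [-2.4 -1.7  6.4] M [-0.314  0.636  0.303] q [ 0.07  0.72  0.3   2.01 -0.44  0.47  1.19] tau7 -0.29 w 8.8
```

arm_command(series=[[0, 0, 0, -0.01, 0, 0, -3], [0, 0, 0, 0, 0, 0, 0], [0, 0, 0, 0, 0, 0, 0], [0, 0, 0, 0, 0, 0, 0]])

```text
clock: 32.27
eef_pos: [495.1, -163.0, 67.4]
tool_rot: [0.299, 1.57, -0.834]
force: [-3.3, -1.1, 6.0]
width: 9.1
```

```bash

python3 - <<'E'
from h import *
s=st()
E
```

```text
t 32.27 pos [ 495.1 -163.    67.4] yangle 25.1 tilt [ 0.001 -0.001] F [-3.3 -1.1  6. ] M [-0.295  0.654  0.283] q [ 0.06  0.72  0.31  2.02 -0.46  0.47  1.15] tau7 -0.29 w 9.1
```

```bash
python3 - <<'E'
from h import *
T=np.load("T9.npy"); im=cv2.imread("pics/w9.png")
for n,(x0,y0,x1,y1),z in (("bar0",(420,118,446,198),94.5),("bar3",(520,222,552,292),96.6),("bar1",(312,232,334,308),96.6)):
    g=im[y0:y1,x0:x1].min(2); ys,xs=np.where(g>170)
    W=np.array([onz("wrist",x+x0,y+y0,z,T)[:2] for x,y in zip(xs,ys)])
    c=W.mean(0); d=np.linalg.svd(W-c)[2][0]; print(n,len(xs),c.round(1),(np.degrees(np.arctan2(d[1],d[0]))%180).round(1))
E
```

```text
bar0 267 [480.1 -83.4] 135.6
bar3 275 [559.  -69.9] 160.9
bar1 362 [ 491.4 -161.5] 144.9
```

arm_command(series=[[0, 0, 0, -0.01, 0, 0, -3], [0, 0, 0, -0.01, 0, 0, -2], [0, 0, 0, 0, 0, 0, 0], [0, 0, 0, 0, 0, 0, 0], [0, 0, 0, 0, 0, 0, 0]])

```text
clock: 32.68
eef_pos: [495.0, -163.0, 67.2]
tool_rot: [0.291, 1.57, -0.928]
force: [-3.0, -1.8, 6.4]
width: 8.8
```

```bash

python3 - <<'E'
from h import *
s=st()
E
```

```text
t 32.68 pos [ 495.  -163.    67.2] yangle 20.1 tilt [ 0.001 -0.001] F [-3.  -1.8  6.4] M [-0.34   0.601  0.315] q [ 0.05  0.73  0.33  2.02 -0.49  0.47  1.1 ] tau7 -0.295 w 8.8
```

arm_command(series=[[0, 0, 0, -0.01, 0, 0, -3], [0, 0, 0, -0.01, 0, 0, -2], [0, 0, 0, 0, 0, 0, 0], [0, 0, 0, 0, 0, 0, 0], [0, 0, 0, 0, 0, 0, 0]])

```text
clock: 33.1
eef_pos: [495.0, -163.0, 67.0]
tool_rot: [0.292, 1.57, -1.015]
force: [-2.9, -1.0, 6.4]
width: 8.9
```

```bash

python3 - <<'E'
from h import *
s=st()
E
```

```text
t 33.1 pos [ 495. -163.   67.] yangle 15.1 tilt [ 0.    -0.001] F [-2.9 -1.   6.4] M [-0.295  0.628  0.333] q [ 0.03  0.73  0.35  2.02 -0.52  0.48  1.04] tau7 -0.352 w 8.9
```

arm_command(series=[[0, 0, 0, -0.01, 0, 0, -3], [0, 0, 0, -0.01, 0, 0, -2], [0, 0, 0, 0, 0, 0, 0], [0, 0, 0, 0, 0, 0, 0], [0, 0, 0, 0, 0, 0, 0]])

```text
clock: 33.52
eef_pos: [494.9, -163.1, 66.8]
tool_rot: [0.314, 1.57, -1.08]
force: [-2.5, -1.1, 7.4]
width: 8.9
```

```bash

python3 - <<'E'
from h import *
s=st()
E
```

```text
t 33.52 pos [ 494.9 -163.1   66.8] yangle 10.1 tilt [ 0.    -0.001] F [-2.5 -1.1  7.4] M [-0.386  0.695  0.36 ] q [ 0.02  0.74  0.38  2.02 -0.56  0.49  0.98] tau7 -0.403 w 8.9
```

arm_command(series=[[0, 0, 0, -0.01, 0, 0, -3], [0, 0, 0, -0.01, 0, 0, -3], [0, 0, 0, 0, 0, 0, 0], [0, 0, 0, 0, 0, 0, 0], [0, 0, 0, 0, 0, 0, 0]])

```text
clock: 33.93
eef_pos: [494.9, -163.1, 66.6]
tool_rot: [0.282, 1.57, -1.217]
force: [-2.9, -1.4, 6.6]
width: 9.0
```

```bash

python3 - <<'E'
from h import *
s=st()
E
```

```text
t 33.93 pos [ 494.9 -163.1   66.6] yangle 4.2 tilt [ 0.    -0.001] F [-2.9 -1.4  6.6] M [-0.367  0.768  0.439] q [ 0.    0.74  0.4   2.02 -0.59  0.5   0.91] tau7 -0.459 w 9.0
```

arm_command(series=[[0, 0, 0, -0.01, 0, 0, -3], [0, 0, 0, -0.01, 0, 0, -2], [0, 0, 0, 0, 0, 0, 0], [0, 0, 0, 0, 0, 0, 0], [0, 0, 0, 0, 0, 0, 0]])

```text
clock: 34.35
eef_pos: [494.8, -163.1, 66.4]
tool_rot: [0.343, 1.57, -1.243]
force: [-3.8, -1.3, 7.2]
width: 9.3
```

```bash

python3 - <<'E'
from h import *
s=st()
E
```

```text
t 34.35 pos [ 494.8 -163.1   66.4] yangle -0.8 tilt [ 0.    -0.001] F [-3.8 -1.3  7.2] M [-0.382  0.777  0.51 ] q [-0.01  0.75  0.43  2.02 -0.62  0.5   0.85] tau7 -0.516 w 9.3
```

arm_command(series=[[0, 0, 0, -0.01, 0, 0, -3], [0, 0, 0, 0, 0, 0, 0], [0, 0, 0, 0, 0, 0, 0], [0, 0, 0, 0, 0, 0, 0]])

```text
clock: 34.68
eef_pos: [494.8, -163.1, 66.3]
tool_rot: [0.334, 1.57, -1.304]
force: [-2.8, -1.3, 7.9]
width: 9.0
```

```bash

python3 - <<'E'
from h import *
s=st(); feel(2)
E
```

```text
t 34.68 pos [ 494.8 -163.1   66.3] yangle -3.8 tilt [ 0.    -0.001] F [-2.8 -1.3  7.9] M [-0.366  0.79   0.58 ] q [-0.02  0.75  0.44  2.02 -0.64  0.51  0.82] tau7 -0.535 w 9.0
feel mean [-3.572 -1.797  7.069 -0.389  0.769  0.557 -0.534] Mz [0.58  0.534] tau7 [-0.535 -0.533]
```

arm_command(series=[[0.5, 0, 0, 0, 0, 0, 0], [0.5, 0, 0, 0, 0, 0, 0], [0.5, 0, 0, 2.0, 0, 0, 0], [0.5, 0, 0, 3.0, 0, 0, 0], [0.5, 0.58, 0.85, 1.0, 0, 0, 6.8], [0.5, 0.58, 0.85, 0, 0, 0, 6.8], [0.5, 0.58, 0.85, 0, 0, 0, 6.8], [0.5, 0.58, 0.85, 0, 0, 0, 6.8], [0.5, 0.58, 0.85, 0, 0, 0, 6.8], [0.5, 0.58, 0.85, 0, 0, 0, 6.8], [0.5, 0.58, 0.85, 0, 0, 0, 6.8], [0.5, 0.58, 0.85, 0, 0, 0, 6.8], [0.5, 0.58, 0.85, 0, 0, 0, 6.8], [0.5, 0.58, 0.85, 0, 0, 0, 6.8], [0.5, 0.58, 0.85, 0, 0, 0, 6.8], [0.5, 0, 0, 0, 0, 0, 0], [0.5, 0, 0, 0, 0, 0, 0]])

```text
clock: 36.2
eef_pos: [559.2, -68.3, 125.4]
tool_rot: [1.523, 1.57, 1.187]
force: [0.3, -1.2, -1.7]
width: 42.8
```

```bash
python3 - <<'E'
from h import *
s=st(); im=ctrl.get_image("wrist"); cv2.imwrite("pics/w10.png",im)
np.save("T10.npy",toolT(s))
E
```

```text
t 36.2 pos [559.2 -68.3 125.4] yangle 70.7 tilt [0.    0.001] F [ 0.3 -1.2 -1.7] M [-0.05   0.008 -0.017] q [-0.05  0.65  0.19  1.87 -0.2   0.64  1.5 ] tau7 0.13 w 42.8
```

View pics/w10.png

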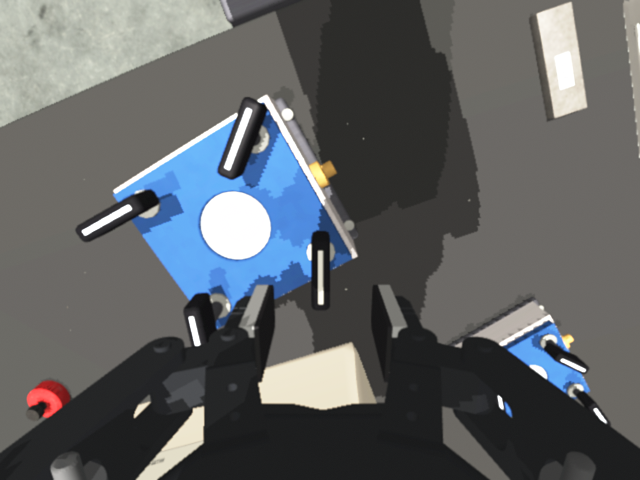

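arm_command(series=[[0.5, -0.04, -0.12, -2.0, 0, 0, 0], [0.5, 0, 0, -2.0, 0, 0, 0], [0.5, 0, 0, -1.5, 0, 0, 0], [0.5, 0, 0, -0.3, 0, 0, 0], [0, 0, 0, 0, 0, 0, 0], [0, 0, 0, 0, 0, 0, 0], [0, 0, 0, 0, 0, 0, 0], [0, 0, 0, 0, 0, 0, 0], [0, 0, 0, 0, 0, 0, 0], [0, 0, 0, -0.02, 0, 0, -4], [0, 0, 0, -0.02, 0, 0, -4], [0, 0, 0, -0.02, 0, 0, -4], [0, 0, 0, -0.02, 0, 0, -4], [0, 0, 0, 0, 0, 0, -4], [0, 0, 0, 0, 0, 0, 0], [0, 0, 0, 0, 0, 0, 0], [0, 0, 0, 0, 0, 0, 0]])

```text
clock: 37.67
eef_pos: [559.3, -69.9, 67.7]
tool_rot: [0.716, 1.569, 0.036]
force: [-0.5, 1.1, 5.9]
width: 9.2
```

```bash

python3 - <<'E'
from h import *
s=st(); feel(2)
E
```

```text
t 37.67 pos [559.3 -69.9  67.7] yangle 51.0 tilt [0.002 0.   ] F [-0.5  1.1  5.9] M [0.228 0.12  0.284] q [-0.09  0.75  0.25  1.9  -0.34  0.53  1.29] tau7 -0.294 w 9.2
feel mean [-0.499  1.602  5.705  0.171  0.129  0.288 -0.293] Mz [0.284 0.293] tau7 [-0.294 -0.291]
```

arm_command(series=[[0, 0, 0, -0.01, 0, 0, -3], [0, 0, 0, -0.01, 0, 0, -2], [0, 0, 0, 0, 0, 0, 0], [0, 0, 0, 0, 0, 0, 0], [0, 0, 0, 0, 0, 0, 0]])

```text
clock: 38.18
eef_pos: [559.3, -69.9, 67.5]
tool_rot: [0.87, 1.569, 0.103]
force: [-0.6, 2.6, 7.5]
width: 8.9
```

```bash

python3 - <<'E'
from h import *
s=st()
E
```

```text
t 38.18 pos [559.3 -69.9  67.5] yangle 46.0 tilt [0.002 0.   ] F [-0.6  2.6  7.5] M [0.178 0.229 0.311] q [-0.1   0.76  0.27  1.9  -0.37  0.53  1.23] tau7 -0.364 w 8.9
```

arm_command(series=[[0, 0, 0, -0.01, 0, 0, -3], [0, 0, 0, -0.01, 0, 0, -2], [0, 0, 0, 0, 0, 0, 0], [0, 0, 0, 0, 0, 0, 0], [0, 0, 0, 0, 0, 0, 0]])

```text
clock: 38.6
eef_pos: [559.3, -69.8, 67.4]
tool_rot: [0.976, 1.569, 0.122]
force: [-0.9, 0.4, 6.6]
width: 9.4
```

```bash

python3 - <<'E'
from h import *
s=st()
E
```

```text
t 38.6 pos [559.3 -69.8  67.4] yangle 41.1 tilt [0.002 0.   ] F [-0.9  0.4  6.6] M [0.221 0.217 0.475] q [-0.11  0.76  0.3   1.9  -0.4   0.54  1.17] tau7 -0.417 w 9.4
```

arm_command(series=[[0, 0, 0, -0.01, 0, 0, -3], [0, 0, 0, -0.01, 0, 0, -3], [0, 0, 0, 0, 0, 0, 0], [0, 0, 0, 0, 0, 0, 0], [0, 0, 0, 0, 0, 0, 0]])

```text
clock: 39.02
eef_pos: [559.3, -69.8, 67.2]
tool_rot: [1.089, 1.569, 0.13]
force: [-0.2, 1.1, 6.8]
width: 8.9
```

```bash

python3 - <<'E'
from h import *
s=st()
E
```

```text
t 39.02 pos [559.3 -69.8  67.2] yangle 35.1 tilt [0.002 0.   ] F [-0.2  1.1  6.8] M [0.166 0.148 0.506] q [-0.13  0.76  0.32  1.9  -0.44  0.55  1.1 ] tau7 -0.475 w 8.9
```

arm_command(series=[[0, 0, 0, -0.01, 0, 0, -3], [0, 0, 0, -0.01, 0, 0, -1.5], [0, 0, 0, 0, 0, 0, 0], [0, 0, 0, 0, 0, 0, 0], [0, 0, 0, 0, 0, 0, 0]])

```text
clock: 39.43
eef_pos: [559.3, -69.8, 67.0]
tool_rot: [1.198, 1.569, 0.161]
force: [-0.5, 1.7, 6.9]
width: 9.2
```

```bash

python3 - <<'E'
from h import *
s=st();feel(2)
E
```

```text
t 39.43 pos [559.3 -69.8  67. ] yangle 30.6 tilt [0.002 0.   ] F [-0.5  1.7  6.9] M [0.282 0.307 0.494] q [-0.14  0.77  0.35  1.9  -0.47  0.55  1.05] tau7 -0.529 w 9.2
feel mean [-0.336  1.516  7.48   0.283  0.279  0.5   -0.529] Mz [0.494 0.507] tau7 [-0.529 -0.528]
```

arm_command(series=[[0, 0, 0, 0, 0, 0, -1.5], [0, 0, 0, 0, 0, 0, 0], [0, 0, 0, 0, 0, 0, 0], [0, 0, 0, 0, 0, 0, 0]])

```text
clock: 39.87
eef_pos: [559.3, -69.8, 67.0]
tool_rot: [1.216, 1.569, 0.153]
force: [-0.5, 1.4, 7.4]
width: 9.3
```

```bash

python3 - <<'E'
from h import *
s=st()
E
```

```text
t 39.87 pos [559.3 -69.8  67. ] yangle 29.1 tilt [0.002 0.   ] F [-0.5  1.4  7.4] M [0.243 0.276 0.551] q [-0.15  0.77  0.35  1.9  -0.48  0.55  1.03] tau7 -0.549 w 9.3
```

arm_command(series=[[0.5, 0, 0, 0, 0, 0, 0], [0.5, 0, 0, 0, 0, 0, 0], [0.5, 0, 0, 2.0, 0, 0, 0], [0.5, 0, 0, 3.0, 0, 0, 0], [0.5, -0.98, -0.18, 1.0, 0, 0, 2], [0.5, -0.98, -0.18, 0, 0, 0, 2], [0.5, -0.98, -0.18, 0, 0, 0, 2], [0.5, -0.98, -0.18, 0, 0, 0, 2], [0.5, -0.98, -0.18, 0, 0, 0, 2], [0.5, -0.98, -0.18, 0, 0, 0, 2], [0.5, -0.98, -0.18, 0, 0, 0, 2], [0.5, -0.98, -0.18, 0, 0, 0, 2], [0.5, 0, 0, 0, 0, 0, 0], [0.5, 0, 0, 0, 0, 0, 0]])

```text
clock: 41.03
eef_pos: [480.1, -84.8, 125.9]
tool_rot: [1.094, 1.571, 0.304]
force: [-0.2, -0.1, 0.3]
width: 43.1
```

```bash
python3 - <<'E'
from h import *
s=st(); im=ctrl.get_image("wrist"); cv2.imwrite("pics/w11.png",im)
np.save("T11.npy",toolT(s))
E
```

```text
t 41.03 pos [480.1 -84.8 125.9] yangle 44.8 tilt [0. 0.] F [-0.2 -0.1  0.3] M [-0.002 -0.011 -0.044] q [-0.1   0.59  0.32  2.07 -0.35  0.54  1.25] tau7 0.064 w 43.1
```

View pics/w11.png

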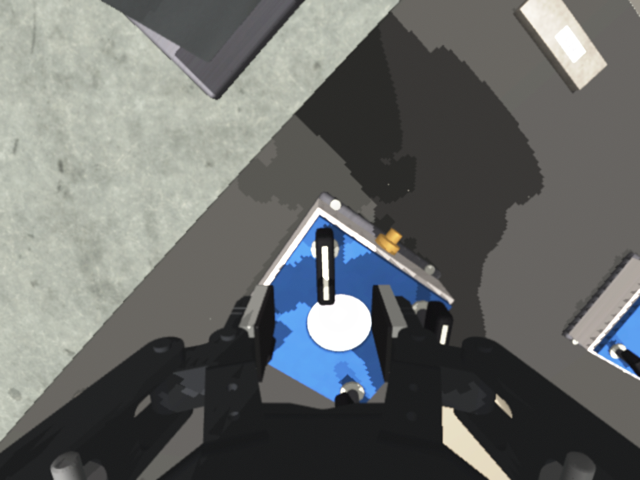

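arm_command(series=[[0.5, 0.07, 0.07, -2.0, 0, 0, 0.8], [0.5, 0, 0, -2.0, 0, 0, 0], [0.5, 0, 0, -1.5, 0, 0, 0], [0.5, 0, 0, -0.4, 0, 0, 0], [0, 0, 0, 0, 0, 0, 0], [0, 0, 0, 0, 0, 0, 0], [0, 0, 0, 0, 0, 0, 0], [0, 0, 0, 0, 0, 0, 0], [0, 0, 0, 0, 0, 0, 0]])

```text
clock: 41.83
eef_pos: [481.4, -84.2, 67.6]
tool_rot: [0.415, 1.569, -0.359]
force: [-0.9, -0.5, 2.2]
width: 8.7
```

```bash

python3 - <<'E'
from h import *
s=st();feel(2)
E
```

```text
t 41.83 pos [481.4 -84.2  67.6] yangle 45.6 tilt [ 0.002 -0.001] F [-0.9 -0.5  2.2] M [-0.208  0.145  0.027] q [-0.04  0.69  0.24  2.1  -0.4   0.39  1.31] tau7 -0.036 w 8.7
feel mean [-0.492 -1.269  2.752 -0.214  0.114  0.034 -0.036] Mz [0.027 0.041] tau7 [-0.036 -0.036]
```

arm_command(series=[[0, 0, 0, 0, 0, 0, -2.5], [0, 0, 0, 0, 0, 0, -2.5], [0, 0, 0, 0, 0, 0, -2.5], [0, 0, 0, 0, 0, 0, -2], [0, 0, 0, 0, 0, 0, 0], [0, 0, 0, 0, 0, 0, 0], [0, 0, 0, 0, 0, 0, 0]])

```text
clock: 42.52
eef_pos: [481.4, -84.3, 67.5]
tool_rot: [0.436, 1.569, -0.502]
force: [-0.8, -1.9, 6.5]
width: 9.0
```

```bash

python3 - <<'E'
from h import *
s=st();feel(2)
E
```

```text
t 42.52 pos [481.4 -84.3  67.5] yangle 36.2 tilt [ 0.001 -0.001] F [-0.8 -1.9  6.5] M [-0.388  0.224  0.485] q [-0.07  0.69  0.28  2.1  -0.46  0.4   1.21] tau7 -0.457 w 9.0
feel mean [-1.115 -1.931  6.32  -0.397  0.215  0.465 -0.457] Mz [0.485 0.445] tau7 [-0.457 -0.456]
```

arm_command(series=[[0, 0, 0, 0, 0, 0, -1.0], [0, 0, 0, 0, 0, 0, -1.0], [0, 0, 0, 0, 0, 0, 0], [0, 0, 0, 0, 0, 0, 0], [0, 0, 0, 0, 0, 0, 0]])

```text
clock: 43.03
eef_pos: [481.3, -84.3, 67.5]
tool_rot: [0.447, 1.569, -0.527]
force: [-0.1, -1.7, 4.7]
width: 8.9
```

```bash

python3 - <<'E'
from h import *
s=st();feel(2)
E
```

```text
t 43.03 pos [481.3 -84.3  67.5] yangle 34.3 tilt [ 0.001 -0.001] F [-0.1 -1.7  4.7] M [-0.423  0.255  0.537] q [-0.08  0.7   0.29  2.1  -0.48  0.4   1.19] tau7 -0.545 w 8.9
feel mean [-0.547 -2.08   5.16  -0.463  0.238  0.543 -0.545] Mz [0.537 0.549] tau7 [-0.545 -0.544]
```

arm_command(series=[[0.5, 0, 0, 0, 0, 0, 0], [0.5, 0, 0, 0, 0, 0, 0], [0.5, 0, 0, 2.0, 0, 0, 0], [0.5, 0, 0, 3.0, 0, 0, 0], [0.5, 1.16, -0.8, 1.0, 0, 0, 5.2], [0.5, 1.16, -0.8, 0, 0, 0, 5.2], [0.5, 1.16, -0.8, 0, 0, 0, 5.2], [0.5, 1.16, -0.8, 0, 0, 0, 5.2], [0.5, 1.16, -0.8, 0, 0, 0, 5.2], [0.5, 1.16, -0.8, 0, 0, 0, 5.2], [0.5, 1.16, -0.8, 0, 0, 0, 5.2], [0.5, 1.16, -0.8, 0, 0, 0, 5.2], [0.5, 0, 0, 0, 0, 0, 0], [0.5, 0, 0, 0, 0, 0, 0]])

```text
clock: 44.3
eef_pos: [573.3, -147.7, 126.4]
tool_rot: [2.576, 1.57, 2.325]
force: [-0.7, 0.2, -0.0]
width: 42.7
```

```bash
python3 - <<'E'
from h import *
s=st(); im=ctrl.get_image("wrist"); cv2.imwrite("pics/w12.png",im)
np.save("T12.npy",toolT(s))
E
```

```text
t 44.3 pos [ 573.3 -147.7  126.4] yangle 75.6 tilt [-0.001  0.001] F [-0.7  0.2 -0. ] M [ 0.025  0.023 -0.023] q [ 0.09  0.68  0.18  1.78 -0.18  0.69  1.69] tau7 0.129 w 42.7
```

View pics/w12.png

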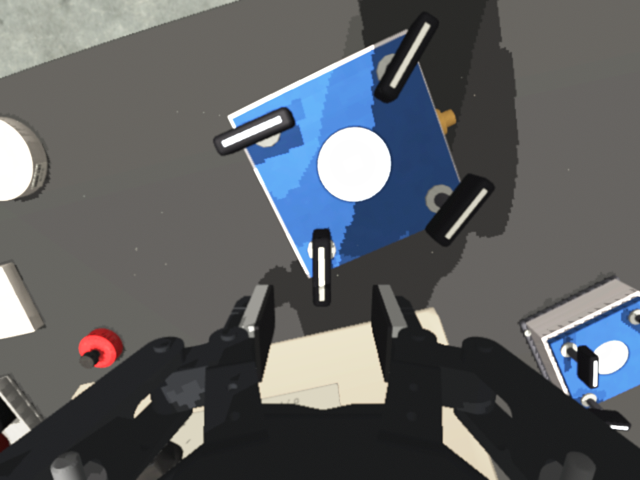

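arm_command(series=[[0.5, 0, -0.04, -2.0, 0, 0, 0], [0.5, 0, 0, -2.0, 0, 0, 0], [0.5, 0, 0, -1.5, 0, 0, 0], [0.5, 0, 0, -0.4, 0, 0, 0], [0, 0, 0, 0, 0, 0, 0], [0, 0, 0, 0, 0, 0, 0], [0, 0, 0, 0, 0, 0, 0], [0, 0, 0, 0, 0, 0, 0], [0, 0, 0, 0, 0, 0, -2.5], [0, 0, 0, 0, 0, 0, -2.5], [0, 0, 0, 0, 0, 0, -2.5], [0, 0, 0, 0, 0, 0, -2], [0, 0, 0, 0, 0, 0, 0], [0, 0, 0, 0, 0, 0, 0], [0, 0, 0, 0, 0, 0, 0]])

```text
clock: 45.6
eef_pos: [573.9, -148.6, 68.8]
tool_rot: [-0.188, 1.57, -0.601]
force: [-2.1, -0.7, 6.0]
width: 9.2
```

```bash

python3 - <<'E'
from h import *
s=st();feel(2)
E
```

```text
t 45.6 pos [ 573.9 -148.6   68.8] yangle 66.3 tilt [ 0.001 -0.001] F [-2.1 -0.7  6. ] M [-0.191  0.467  0.45 ] q [ 0.08  0.77  0.2   1.81 -0.26  0.58  1.6 ] tau7 -0.442 w 9.2
feel mean [-2.163 -0.652  6.181 -0.18   0.461  0.437 -0.441] Mz [0.45  0.425] tau7 [-0.442 -0.44 ]
```

arm_command(series=[[0, 0, 0, 0, 0, 0, -1.4], [0, 0, 0, 0, 0, 0, 0], [0, 0, 0, 0, 0, 0, 0], [0, 0, 0, 0, 0, 0, 0]])

```text
clock: 46.03
eef_pos: [573.9, -148.7, 68.8]
tool_rot: [-0.187, 1.57, -0.624]
force: [-2.0, -1.1, 6.1]
width: 9.3
```

```bash

python3 - <<'E'
from h import *
s=st();feel(2)
E
```

```text
t 46.03 pos [ 573.9 -148.7   68.8] yangle 65.0 tilt [ 0.001 -0.001] F [-2.  -1.1  6.1] M [-0.224  0.417  0.516] q [ 0.08  0.77  0.21  1.81 -0.26  0.58  1.58] tau7 -0.503 w 9.3
feel mean [-2.026 -0.91   6.427 -0.228  0.424  0.522 -0.503] Mz [0.516 0.529] tau7 [-0.503 -0.502]
```

arm_command(series=[[0, 0, 0, 0, 0, 0, -1.0], [0, 0, 0, 0, 0, 0, 0], [0, 0, 0, 0, 0, 0, 0], [0, 0, 0, 0, 0, 0, 0]])

```text
clock: 46.47
eef_pos: [574.0, -148.6, 68.8]
tool_rot: [-0.13, 1.57, -0.585]
force: [-1.2, -1.3, 5.9]
width: 9.1
```

```bash

python3 - <<'E'
from h import *
s=st();feel(2)
E
```

```text
t 46.47 pos [ 574.  -148.6   68.8] yangle 64.0 tilt [ 0.001 -0.001] F [-1.2 -1.3  5.9] M [-0.224  0.446  0.58 ] q [ 0.07  0.77  0.21  1.81 -0.27  0.58  1.57] tau7 -0.538 w 9.1
feel mean [-1.915 -1.142  5.765 -0.224  0.422  0.566 -0.537] Mz [0.58  0.552] tau7 [-0.538 -0.537]
```

arm_command(series=[[0.5, 0, 0, 0, 0, 0, 0], [0.5, 0, 0, 0, 0, 0, 0], [0.5, 0, 0, 2.0, 0, 0, 0], [0.5, 0, 0, 3.0, 0, 0, 0], [0.5, -0.5, 1.0, 3.0, 0, 0, 0], [0.5, -0.5, 1.0, 2.0, 0, 0, 0], [0.5, 0, 0, 0, 0, 0, 0], [0.5, 0, 0, 0, 0, 0, 0], [0.5, 0, 0, 0, 0, 0, 0]])

```text
clock: 47.32
eef_pos: [563.4, -128.0, 167.3]
tool_rot: [-3.083, 1.57, 2.744]
force: [0.2, -0.5, -0.7]
width: 42.7
```

```bash

python3 - <<'E'
from h import *
s=st(); cv2.imwrite("pics/s2.png",cv2.resize(ctrl.get_image("side")[180:300,200:340],None,fx=4,fy=4)); cv2.imwrite("pics/w13.png",ctrl.get_image("wrist"))
E
```

```text
t 47.32 pos [ 563.4 -128.   167.3] yangle 63.9 tilt [-0.001  0.   ] F [ 0.2 -0.5 -0.7] M [ 0.018 -0.013 -0.018] q [ 0.    0.62  0.27  1.79 -0.23  0.76  1.5 ] tau7 -0.003 w 42.7
```

View pics/s2.png

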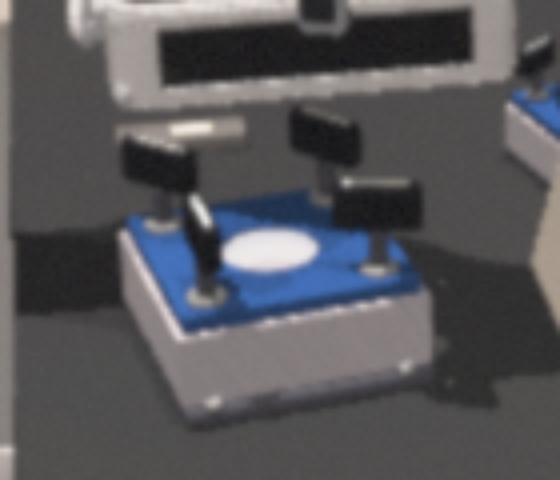

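The cover looks level and down in the side picture, with all four bars free and the gripper clear above. I'm handing in.

```bash

python3 - <<'E'
from h import *
print(ctrl.finish_job())
E
```

```text
the job is handed in; nothing more can be done
None
```

I closed the test cell and handed it in at about 47 s of the 72 s allowed. The hand-in gave no verdict, so the results below are from my own checks.

**First round (screws 1, 3, 0, 2):** I turned each bar 41°. The wrist pictures showed all four screws settling about 34–35° (0.6 rad) from where they started.

**Second round (screws 2, 0, 1, 3):** I tightened each one by feel. The aim was about 0.56 N m felt at rest.

| Screw | Torque felt at rest (N m) |
|---|---|
| 2 | 0.53–0.57 |
| 0 | 0.545 |
| 1 | 0.53–0.56 |
| 3 | 0.55 |

Adding the 0.05 N m that the resting arm does not feel, these come to roughly 0.58–0.61 N m. That is inside the 0.53–0.71 tight band.

**Last checks:**
- **Screws 0 and 2:** I gripped these again after all four were tight. Both held springily up to about 0.54 N m without slipping further, so the later screws had not loosened them. I did not re-check 1 and 3.
- **Cover:** In the last side picture it looks level and down. I judged this by eye and did not measure the height or tilt.
- **Bystanders:** I did not touch or measure the other things on the bench; the arm stayed above or on the cell.
- **Disagreements:** The joint and wrist torque readings differed by up to about 0.04 N m. An early hand-picked line suggested screw 0 was tighter than felt, but an automatic fit of the same picture gave about 0.60 N m, matching the feel.

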